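Cap the mapping camera's lens

ROBOT

A 6-joint arm with a two-finger parallel gripper is mounted at the origin on the work surface. World frame = base frame: x ahead of the robot, y to its left, z up, the work surface at z = 0. Lengths are in m, angles in degrees, forces in N, time in s.
With the tool pointing down it reaches from about 0.275 to 0.725 m from the base axis. Payload 5.6 kg.
Tool frame: the origin (TCP) lies midway between the tips of the shut fingers; the grasp point (between the pads) lies manip.tcp_to_grasp behind it (manip.tcp_to_grasp is the distance from the TCP to the grasp point, in m); z points along the fingers, y is the direction in which the jaws open and shut (so a half turn about z gives the same grasp; the last joint's range is limited). The gripper opens to 85 mm and grips with 20 to 120 N. Pads are 22 mm wide; open, the fingers measure 114 mm over their backs; the gripper's body (76 mm by 85 mm) begins 54 mm behind the grasp point. The pads swing forward as they close: fully open they stand 13 mm farther back than shut.
Start: joints at [-56.173, 14.616, 6.199, 0, -81.583, -16.306], TCP at [0.166, -0.524, 0.198] pointing down, gripper open.
Joint ranges: [-168.99, 168.99], [-69.2, 112.95], [-62.41, 85.93], [-164.36, 98.24], [-168.68, -3.75], [-174.98, 174.98]. Speed limits (degrees/s): [147.25, 147.25, 180, 180, 180, 180].

INTERFACE

Orientations are given as a 3x3 rotation matrix whose columns are the frame's x, y, z axes.
In Python, from rig import manip, vision gives the robot as it stands.
- The arm moves only by the shell command python3 -m crank 'ROWS'. ROWS is JSON, a list of rows, each a list of 3 entries, a list of its own where there are three numbers: the shift along the tool's x, y, z in cm, then the turn, a rotation vector about the tool's x, y, z in rad, then the opening in per cent of the stroke, from 0 (shut) to 100 (fully open). A call has 1 to 8 rows; each row shifts and turns the pose as measured when the row begins, along the tool's axes as they then stand; what a row does not reach is not made up. A row lasts 1/8 s, in which the tool goes at most 62.5 mm and 10.7 degrees, less where a joint would pass 70% of its speed; a pose out of reach is approached as far as the arm can. A call with a gripper value outside its range is refused whole. The fingers move at their own pace and stop on an object; the grip force is fixed at half the most. Time passes only in rows, so rows that do not move let the fingers close. It gives the time, the measured TCP pose, the force and the opening at its end, in the units of the state.
- manip.read_state(): the state, without advancing time (a new reading comes with each control period).
- vision.get_image(name): name is "scene" or "top" or "wrist"; returns a dict with "pixels" (420x560x3 uint8, red, green, blue), "fx", "fy", "cx", "cy" (pixels), "distortion" ([k1, k2, p1, p2, k3] as OpenCV has them; the pictures are not rectified), "eye" and "orientation" of the camera in the world; the wrist camera has in their place "tool_from_camera" (4x4, takes a point from camera to tool coordinates, whose origin is the TCP and whose axes are the flange's). Camera axes: x right, y up, looking along -z (the intrinsics and any distortion apply to the point x, -y, -z); pixel columns grow to the right and rows downward; lengths in m; the calibration is good to about 2 mm. A picture is of the moment at which its call begins: read the wrist's pose just before it. There is no depth.
- manip.hand_in(): hands the job in, once; it reports no verdict.
Trained networks look in the newest picture that a camera, given by its name, has taken for a name from the list of things; names that differ only in an ending like _2 or _b are one class to them, and where a whole thing is asked for, a point or a joint stands for the part that bears it (a point fixed in the world has none). Each returns a list of dicts, best first, with "confidence" (0 to 1); they miss things now and then, are a little off and sometimes report something else, mostly with a low value. They report only what shows in the picture. A call takes as long as a camera call. They do not tell look-alikes from the thing itself.
- vision.recognise(query, camera): "bbox" ([left, top, right, bottom] in pixels, round what is visible of it).
The state is a dict: "time": time; "qpos": joint angles; "joint_vel": joint speeds; "tau": joint torques, N m; "ee_pos": TCP position; "ee_rot": TCP orientation; "ft_force": force on the tool from outside, world axes, zero at the start; "wrist_torque": the same for the moment, N m; "opening": finger opening in m.
Only numpy, scipy, OpenCV 4.12 (cv2) and the standard library are available. Lean on these libraries where they do the work, as an engineer would, in place of code of your own. Each camera call takes 0.05 s, during which the arm holds its last target.

TASK

Before the drone's mapping camera goes back in its case, fit the black lens cap: pinch its two yellow tabs together, lower the pinched cap squarely into the lens's front ring, feeling for the mouth until its flange is fully home on the rim, then let the tabs spring out under the rim so that the cap is locked on. Be gentle, the camera stands on soft dampers: never press on it with more than 15 N, and leave the other things on the table where they are.

Things in the scene. Friction and masses are not known exactly. Their poses are not given: they have to be found in the camera images.
- cap_grip (a point): Middle of the lens cap's tabs (loose black disc, two upright yellow tabs, 0.05 kg): on its axis, 22 mm above its underside. z: its axis, up; y: the line along which the tabs are pinched. Tabs 12 to 32 mm up, 20 mm wide along x, 6 mm thick, outer faces 44 mm apart at rest, 34 mm fully pinched. Fingertips must stay above the flange (12 mm up). Held by its pinched tabs it can be carried.
- cap: The same lens cap; origin at the middle of its underside, lying right way up on the table, axes as above. Heights from the underside: round spigot 60.6 mm in diameter, bevelled to 59 mm at its foot (0 to 9 mm); flange 70 mm in diameter (9 to 12 mm), its underside comes to lie on the lens rim. It goes on at any yaw.
- tab_a (a joint): How far the +y tab is pinched in, m: 0 at rest, 0.005 fully pinched (stop). Sprung out with 2 N at rest, 6 N fully pinched. Its latch (10 mm wide, 1.2 to 4.2 mm above the cap's underside) stands out to a radius of 34 mm at rest and is inside the spigot when fully pinched. Reads about 0.001 when sprung out under the lens rim, 0.003 if caught in the mouth above the groove.
- tab_b (a joint): The same for the -y tab.
- lens_axis (a point): Point on the lens axis (straight up), fixed to the camera payload 150 mm above the table. The lens's flat front rim is NOT here: the zoom barrel stands out by an amount that differs each time and is not measured, so the rim is 2 to 22 mm above this point. Rim 76 mm outside; mouth 62 mm in diameter, 4 mm deep; under it a groove 66 mm in diameter, 8 mm high, for the latches.
- payload: Camera payload standing on the table, lens up (plate 124 mm square on rubber dampers, grey yoke 172 mm across along y, light grey camera body, black lens). Origin at the middle of its underside, z up, the lens axis. It does not slide; pressed from above, the camera gives by 1 mm for each 8 N, at most 8 mm, and comes back. The zoom barrel is stiff, the glass is 10 mm below the rim.
- controller: White remote controller, 155 x 100 x 34 mm; bystander, origin at its underside.
- battery: Grey flight battery, 60 x 95 x 38 mm; bystander.
- blower: Black rubber air blower standing upright, 62 mm in diameter, 125 mm high; bystander.
- filter_case: Flat square filter case, 78 x 78 x 19 mm; bystander.
- propeller: White two-bladed propeller, 220 mm; bystander.
- screwdriver: Screwdriver with an orange handle, 160 mm long; bystander.
- lens_brush: Brush with a wooden handle, 150 mm long; bystander.
Things that resemble listed ones, but are neither listed nor needed, are in the scene too. What is shaped like the cap but orange or pink is not meant.

How it is judged:
By the outcome, as a careful person would: the job done as asked, in the order asked, and still so for the second after the job is handed in, with the robot touching nothing.
It also fails if it takes over 54 s, if anything falls off the work surface, if the arm or the gripper's body presses on something with over 40 N, if the wrist force passes 120 N, or if a joint passes its speed limit or range.

## Working session

There is one attempt and no reset: what is moved stays moved. The work goes in short steps, Python scripts to look and compute and a shell command to move; the robot and the scene stay as the last step left them, time stands still between calls to the robot, and variables do not carry over. Pictures are saved under pics/ and viewed, and the job is handed in when it is done.

```bash
ls; mkdir -p pics; python3 - <<'E'
from rig import manip, vision
import cv2, numpy as np
print(manip.read_state(), manip.tcp_to_grasp)
for n in ["scene","top"]:
    im=vision.get_image(n)
    cv2.imwrite(f"pics/{n}0.png",im["pixels"][:,:,::-1])
    print({k:(np.round(v,4).tolist() if k!='pixels' else 0) for k,v in im.items()})
    for q in ["cap","payload","lens_axis"]:
        try: print(q,vision.recognise(q,n))
        except Exception as e: print(q,e)
E
```

```text
pics
{'time': 0.0, 'qpos': array([-5.61732645e+01,  1.46546173e+01,  6.12949945e+00, -2.88892073e-02,
       -8.15817718e+01, -1.63092838e+01]), 'joint_vel': array([-0.02512352, -0.0074958 , -0.06884762,  0.11471977,  0.00561672,
       -0.01191171]), 'tau': array([-6.29782317e-04, -3.86620474e+01,  2.37941802e+01,  5.36540598e+00,
       -6.29538423e-03,  2.10725432e-05]), 'ee_pos': array([ 0.16546988, -0.52392947,  0.19726878]), 'ee_rot': array([[-9.53647656e-01, -3.00924838e-01, -6.24176591e-04],
       [-3.00925482e-01,  9.53645907e-01,  1.82742727e-03],
       [ 4.53251964e-05,  1.93055238e-03, -9.99998135e-01]]), 'ft_force': array([-0.66098058,  0.16963386, -0.51453637]), 'wrist_torque': array([-0.00060755,  0.01637875, -0.03953543]), 'opening': 0.08552703773375239} 0.0187
{'pixels': 0, 'fx': 437.642, 'fy': 437.642, 'cx': 278.3038, 'cy': 203.462, 'distortion': [0.0195, 0.0, 0.0, 0.0, 0.0], 'eye': [1.254, -0.0881, 1.01], 'orientation': [[0.0824, -0.7866, 0.612], [0.9966, 0.0676, -0.0472], [-0.0042, 0.6138, 0.7895]]}
cap [{'bbox': [341.6, 192.1, 366.7, 211.8], 'confidence': 0.67}
[... 378 characters left out ...]
}]
{'pixels': 0, 'fx': 426.6529, 'fy': 426.6529, 'cx': 280.9771, 'cy': 212.7102, 'distortion': [0.012, 0.0, 0.0, 0.0, 0.0], 'eye': [0.4831, -0.0133, 1.2451], 'orientation': [[-0.021, 0.9976, -0.0654], [-0.9997, -0.0216, -0.0084], [-0.0098, 0.0652, 0.9978]]}
cap [{'bbox': [248.6, 236.8, 272.4, 256.6], 'confidence': 0.8}, {'bbox': [162.9, 211.4, 189.4, 245.3], 'confidence': 0.72}, {'bbox': [202.2, 224.8, 228.0, 247.1], 'confidence': 0.69}, {'bbox': [120.6, 170.6, 144.7, 193.2], 'confidence': 0.41}]
payload [{'bbox': [301.2, 200.7, 368.0, 247.9], 'confidence': 0.8}, {'bbox': [367.6, 289.3, 393.7, 304.1], 'confidence': 0.69}]
lens_axis [{'bbox': [300.1, 198.2, 372.2, 247.1], 'confidence': 0.78}]
```

View pics/scene0.png

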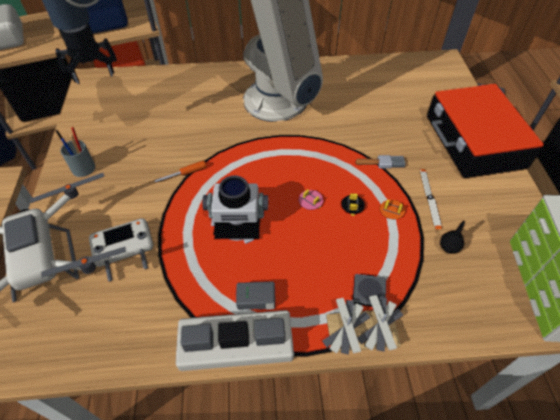

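View pics/top0.png

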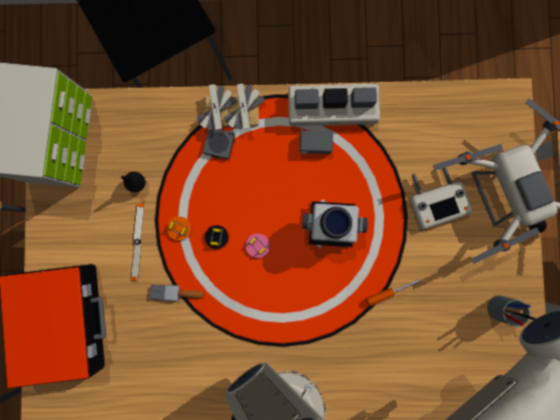

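```bash
python3 - <<'E'
import cv2
a=cv2.imread('pics/top0.png')[150:320,110:400]
b=cv2.imread('pics/scene0.png')[155:255,190:420]
cv2.imwrite('pics/topz.png',cv2.resize(a,(790,463),interpolation=cv2.INTER_CUBIC))
cv2.imwrite('pics/scz.png',cv2.resize(b,(790,343),interpolation=cv2.INTER_CUBIC))
E
```

```text
(no output)
```

View pics/topz.png

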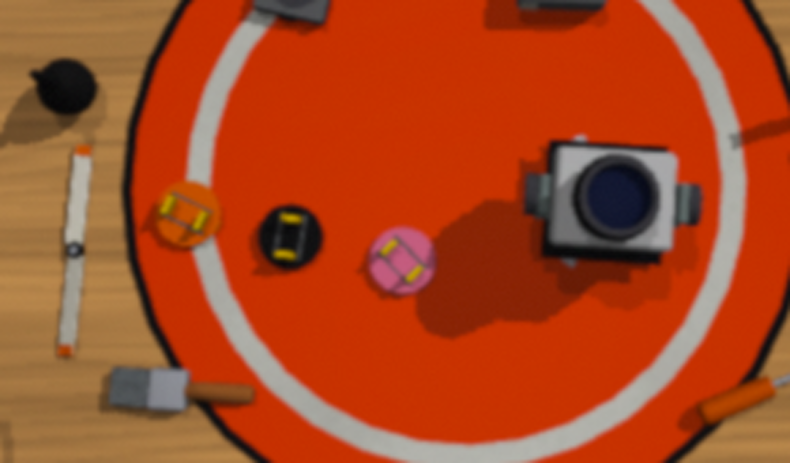

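View pics/scz.png

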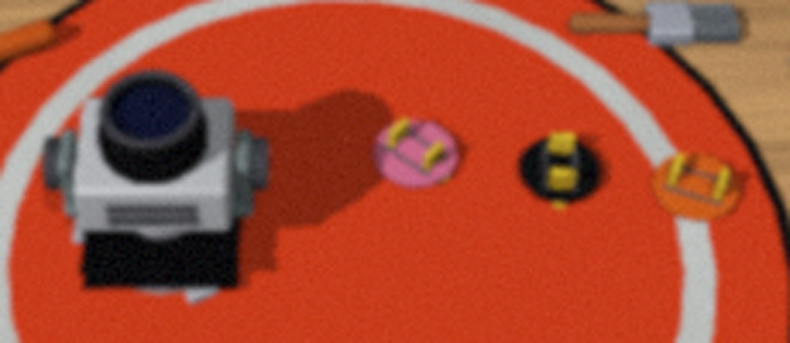

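```bash
cat > h.py <<'E'
import numpy as np, cv2
from rig import manip, vision
def ray(im,uv,eye=None,R=None):
    K=np.array([[im["fx"],0,im["cx"]],[0,im["fy"],im["cy"]],[0,0,1]])
    p=cv2.undistortPoints(np.array([[uv]],float),K,np.array(im["distortion"],float))[0,0]
    d=np.array([p[0],-p[1],-1.0])
    if eye is None: eye,R=np.array(im["eye"]),np.array(im["orientation"])
    return eye,R@d
def atz(im,uv,z,eye=None,R=None):
    e,d=ray(im,uv,eye,R); return e+d*(z-e[2])/d[2]
def wristpose(im,s):
    T=np.array(im["tool_from_camera"]); R=np.array(s["ee_rot"])
    return np.array(s["ee_pos"])+R@T[:3,3], R@T[:3,:3]
def tri(rays):
    A=np.zeros((3,3));b=np.zeros(3)
    for e,d in rays:
        d=d/np.linalg.norm(d);P=np.eye(3)-np.outer(d,d);A+=P;b+=P@e
    return np.linalg.solve(A,b)
E
python3 - <<'E'
from h import *
t=vision.get_image("top"); s=vision.get_image("scene")
z=lambda x,y:(110+x*290/790,150+y*170/463)
w=lambda x,y:(190+x*230/790,155+y*100/343)
print("cap disc",atz(t,z(290,237),.012),"scene",atz(s,w(561,172),.012))
a=atz(t,z(291,218),.032);b=atz(t,z(284,254),.032);print("tabs",a,b,(a+b)/2,np.degrees(np.arctan2(*(a-b)[1::-1])),np.linalg.norm(a-b))
a=atz(s,w(562,143),.030);b=atz(s,w(562,178),.030);print("tabs sc",a,b,(a+b)/2,np.degrees(np.arctan2(*(a-b)[1::-1])))
print("lens",tri([ray(t,z(617,198)),ray(s,w(152,110))]))
for h in (.152,.162,.172): print(h,atz(t,z(617,198),h),atz(s,w(152,110),h))
E
```

```text
cap disc [0.49753139 0.18500228 0.012     ] scene [0.50496148 0.18604404 0.012     ]
tabs [0.51709132 0.18052474 0.032     ] [0.47973659 0.18823728 0.032     ] [0.49841395 0.18438101 0.032     ] -11.665792417108051 0.03814261578992516
tabs sc [0.48831294 0.18765378 0.03      ] [0.52468291 0.18075042 0.03      ] [0.50649793 0.1842021  0.03      ] 169.25258318121817
lens [ 0.52604244 -0.14515965  0.15178826]
0.152 [ 0.52600931 -0.14557233  0.152     ] [ 0.52629233 -0.1447102   0.152     ]
0.162 [ 0.52561685 -0.14436192  0.162     ] [ 0.53477368 -0.14405079  0.162     ]
0.172 [ 0.5252244  -0.14315152  0.172     ] [ 0.54325503 -0.14339137  0.172     ]
```

```bash
cat >> h.py <<'E'
def plan(target,yaw=None,n=4,s=None):
    """rows to TCP target, tool straight down, tool y at yaw (deg) or keep; """
    s=s or manip.read_state(); p=np.array(s["ee_pos"]);R=np.array(s["ee_rot"])
    from scipy.spatial.transform import Rotation as Ro
    if yaw is None: yaw=np.degrees(np.arctan2(R[1,1],R[0,1]))
    y=np.array([np.cos(np.radians(yaw)),np.sin(np.radians(yaw)),0]);zz=np.array([0,0,-1.]);Rt=np.c_[np.cross(y,zz),y,zz]
    rv=Ro.from_matrix(R.T@Rt).as_rotvec(); d=(np.array(target)-p)/n; out=[]
    for i in range(n):
        Ri=R@Ro.from_rotvec(rv*i/n).as_matrix()
        out.append([np.round(Ri.T@d*100,2).tolist(),np.round(rv/n,4).tolist()])
    print("dist/row mm",np.linalg.norm(d)*1000,"turn/row deg",np.degrees(np.linalg.norm(rv))/n)
    for o in out: print(o)
E
python3 - <<'E'
from h import *
im=vision.get_image("wrist");print(np.round(im["tool_from_camera"],4).tolist(),im["fx"],im["distortion"])
cv2.imwrite("pics/w0.png",im["pixels"][:,:,::-1])
plan((.50,-.17,.34),168.4,8)
E
```

```text
[[-0.0009, 0.9631, 0.269, 0.0693], [1.0, 0.0007, 0.0009, 0.0003], [0.0007, 0.269, -0.9631, -0.175], [0.0, 0.0, 0.0, 1.0]] 343.1679252281032 [-0.04642013  0.          0.          0.          0.        ]
dist/row mm 63.440851441516166 turn/row deg 7.610292719323371
[[-5.32, 2.97, -1.77], [-0.0, 0.0, -0.1328]]
[[-5.67, 2.24, -1.77], [-0.0, 0.0, -0.1328]]
[[-5.91, 1.47, -1.77], [-0.0, 0.0, -0.1328]]
[[-6.05, 0.67, -1.77], [-0.0, 0.0, -0.1328]]
[[-6.09, -0.14, -1.77], [-0.0, 0.0, -0.1328]]
[[-6.02, -0.94, -1.77], [-0.0, 0.0, -0.1328]]
[[-5.84, -1.73, -1.77], [-0.0, 0.0, -0.1328]]
[[-5.56, -2.49, -1.77], [-0.0, 0.0, -0.1328]]
```

View pics/w0.png

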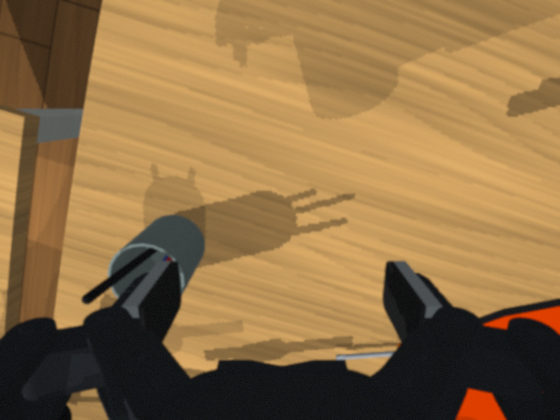

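```bash
python3 -m crank '[[[-3,2,-4],[0,0,0],100],[[-5.3,3,-2],[0,0,-0.13],100],[[-5.6,2.3,-2],[0,0,-0.13],100],[[-5.8,1.6,-2],[0,0,-0.13],100],[[-6,0.8,-1],[0,0,-0.13],100],[[-6,0,-1],[0,0,-0.13],100],[[-6,-0.8,-1],[0,0,-0.13],100],[[-5.8,-1.5,0],[0,0,-0.13],100]]'; python3 - <<'E'
from h import *
plan((.535,-.08,.33),168.4,4)
E
```

```text
time: 1.55
ee_pos: [0.4736, -0.1791, 0.3313]
ee_rot: [[-0.327, -0.945, 0.004], [-0.945, 0.327, 0.002], [-0.003, -0.003, -1.0]]
ft_force: [0.6, -0.7, -1.3]
opening: 0.0854
dist/row mm 29.15193150807384 turn/row deg 1.8730157973620734
[[-2.84, -0.64, 0.04], [-0.0007, 0.0007, -0.0327]]
[[-2.82, -0.73, 0.04], [-0.0007, 0.0007, -0.0327]]
[[-2.8, -0.82, 0.04], [-0.0007, 0.0007, -0.0327]]
[[-2.77, -0.92, 0.04], [-0.0007, 0.0007, -0.0327]]
```

```bash
python3 -m crank '[[[-3.8,-1,0],[0,0,-0.04],100],[[-3.8,-1,0],[0,0,-0.04],100],[[-3.6,-1.1,0],[0,0,-0.04],100],[[0,0,0],[0,0,0],100]]'; python3 - <<'E'
from h import *
s=manip.read_state();im=vision.get_image("wrist");print(s["ee_pos"])
cv2.imwrite("pics/w1.png",im["pixels"][:,:,::-1])
import pickle;pickle.dump((s,im),open("w1.pkl","wb"))
E
```

```text
time: 2.05
ee_pos: [0.5391, -0.0733, 0.3303]
ee_rot: [[-0.2, -0.98, 0.002], [-0.98, 0.2, 0.003], [-0.003, -0.001, -1.0]]
ft_force: [0.7, 0.4, -0.4]
opening: 0.0853
[ 0.53909792 -0.07327781  0.33025708]
```

View pics/w1.png

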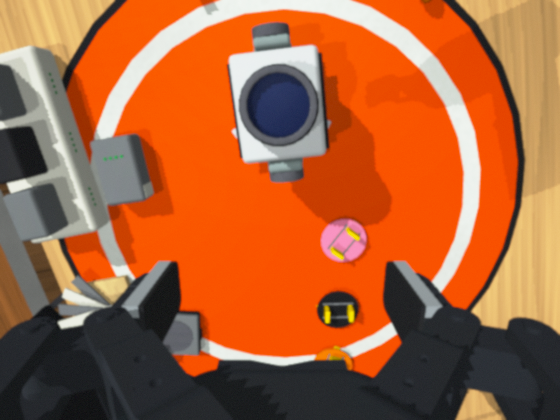

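```bash
cat > w.py <<'E'
from h import *
import pickle,sys
s,im=pickle.load(open("w1.pkl","rb"));px=im["pixels"]
e,R=wristpose(im,s)
c=cv2.resize(px[40:170,210:350],None,fx=5,fy=4.4,interpolation=cv2.INTER_CUBIC)
g=px[:,:,:].max(2)
m=(g<110).astype(np.uint8);  m[:66]=0;m[147:]=0;m[:,:236]=0;m[:,320:]=0
n,l,st,ct=cv2.connectedComponentsWithStats(m);
for i in range(1,n):
    if st[i,4]>500: print(st[i],ct[i])
i=1+np.argmax(st[1:,4]); cn=cv2.findContours((l==i).astype(np.uint8),0,1)[0];cn=max(cn,key=len)
el=cv2.fitEllipse(cn);print(el)
o=cv2.cvtColor(px,cv2.COLOR_RGB2BGR);o=cv2.resize(o,None,fx=4,fy=4,interpolation=cv2.INTER_CUBIC)
cv2.ellipse(o,((el[0][0]*4+2,el[0][1]*4+2),(el[1][0]*4,el[1][1]*4),el[2]),(0,255,0),1)
cv2.imwrite("pics/w1l.png",o[150:690,820:1400])
for h in (.15,.155,.16,.165,.17,.175):
    u,v=el[0];r=(el[1][0]+el[1][1])/4
    P=atz(im,(u,v),h,e,R);A=atz(im,(u-r,v),h,e,R);B=atz(im,(u+r,v),h,e,R);print(h,P,np.linalg.norm(A-B))
E
python3 w.py
```

```text
[ 241   66   78   80 4608] [279.62934028 105.7406684 ]
((280.0762939453125, 105.89749145507812), (75.17737579345703, 80.19354248046875), 20.172624588012695)
0.15 [ 0.52497309 -0.14552231  0.15      ] 0.07744357281704085
0.155 [ 0.52496019 -0.14545365  0.155     ] 0.07635307808847185
0.16 [ 0.52494728 -0.14538499  0.16      ] 0.0752625833599029
0.165 [ 0.52493438 -0.14531634  0.165     ] 0.074172088631334
0.17 [ 0.52492148 -0.14524768  0.17      ] 0.07308159390276504
0.175 [ 0.52490858 -0.14517903  0.175     ] 0.07199109917419604
```

View pics/w1l.png

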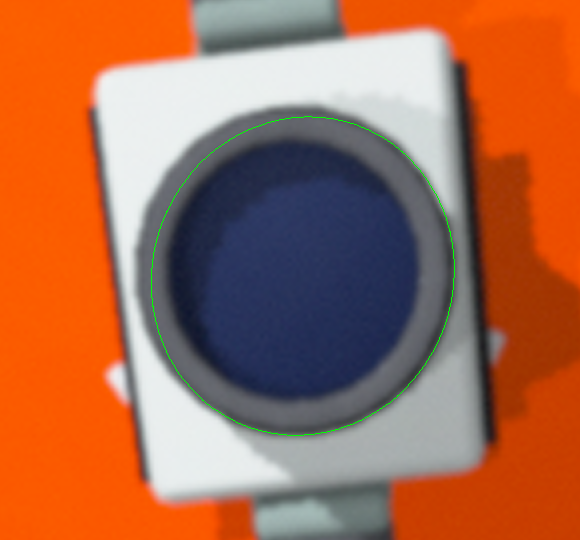

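```bash
python3 - <<'E'
from h import *
import pickle
s,im=pickle.load(open("w1.pkl","rb"));px=im["pixels"]
e,R=wristpose(im,s)
for h in (.155,.16,.165,.17,.175):
    f=lambda x,y:atz(im,((820+x+.5)/4-.5,(150+y+.5)/4-.5),h,e,R)
    print(h,f(294.5,270),"outer",np.linalg.norm(f(137,270)-f(452,270)),np.linalg.norm(f(294,105)-f(294,435)),"in",np.linalg.norm(f(168,270)-f(420,270)),np.linalg.norm(f(294,140)-f(294,402)))
# top camera
t=vision.get_image("top")
for nm,i,(x0,y0,x1,y1) in (("cap",im,(308,282,370,336)),("toplens",t,(300,190,380,255)),("topcap",t,(195,215,240,260))):
    o=cv2.resize(i["pixels"][y0:y1,x0:x1,::-1],None,fx=9,fy=9,interpolation=cv2.INTER_CUBIC);cv2.imwrite(f"pics/z_{nm}.png",o)
E
```

```text
0.155 [ 0.52647148 -0.1469974   0.155     ] outer 0.07733465734470132 0.0783377028158444 in 0.06185498054340601 0.06218255076340048
0.16 [ 0.526437  -0.1469067  0.16     ] outer 0.07623014344321376 0.07721886315531502 in 0.060971551454402355 0.061294443230422095
0.165 [ 0.52640251 -0.14681599  0.165     ] outer 0.07512562954172614 0.07610002349478565 in 0.06008812236539881 0.06040633569744369
0.17 [ 0.52636803 -0.14672529  0.17      ] outer 0.07402111564023857 0.0749811838342563 in 0.05920469327639515 0.059518228164465344
0.175 [ 0.52633354 -0.14663458  0.175     ] outer 0.07291660173875106 0.07386234417372689 in 0.05832126418739161 0.058630120631486926
```

View pics/z_cap.png

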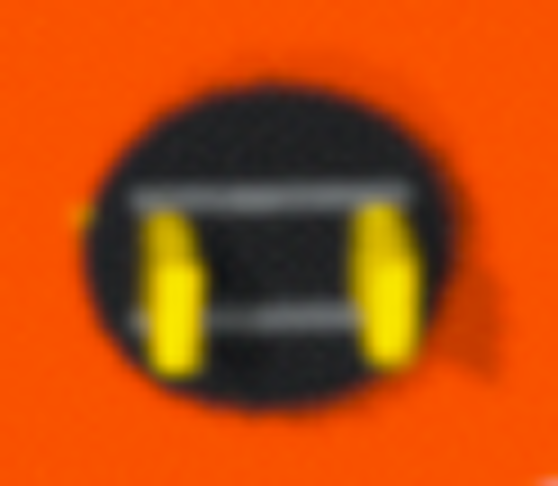

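View pics/z_toplens.png

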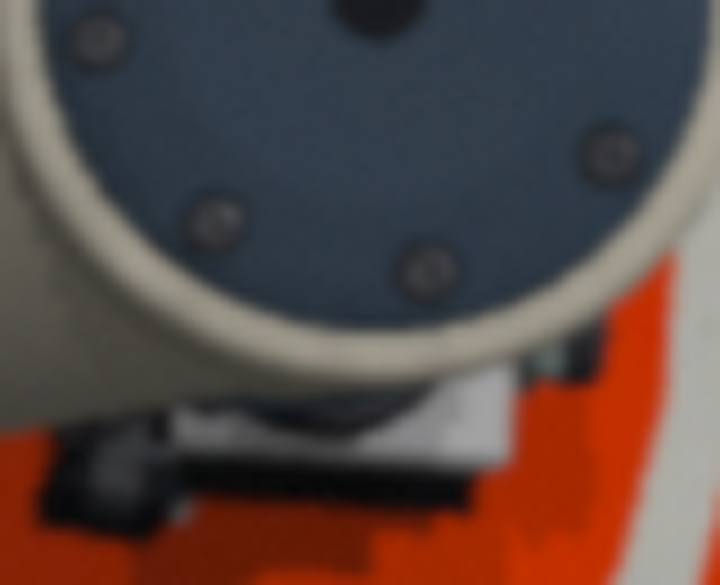

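View pics/z_topcap.png

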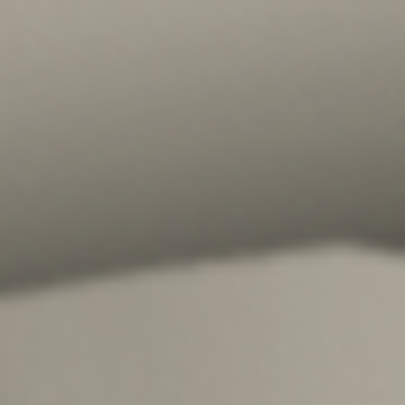

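```bash
python3 - <<'E'
from h import *
import pickle
s,im=pickle.load(open("w1.pkl","rb"))
e,R=wristpose(im,s)
f=lambda x,y,h:atz(im,(308+(x+.5)/9-.5,282+(y+.5)/9-.5),h,e,R)
a,b=f(176,320,.032),f(391,315,.032);print(a,b,(a+b)/2,np.linalg.norm(a-b),np.degrees(np.arctan2(*(a-b)[1::-1])))
l,r=f(85,245,.012),f(455,245,.012);print("flange",(l+r)/2,np.linalg.norm(l-r), f(270,83,.012),f(270,410,.009))
plan((.50,.25,.23),169,6)
E
```

```text
[0.51721374 0.18187235 0.032     ] [0.4799125  0.18870046 0.032     ] [0.49856312 0.1852864  0.032     ] 0.03792104352158269 -10.373329669380832
flange [0.49754526 0.18352099 0.012     ] 0.06754048515771602 [0.49248237 0.15071756 0.012     ] [0.50283139 0.22031309 0.009     ]
dist/row mm 57.12334063494399 turn/row deg 0.12451653656549566
[[-5.17, 1.73, 1.7], [-0.0004, 0.0004, -0.0021]]
[[-5.18, 1.72, 1.69], [-0.0004, 0.0004, -0.0021]]
[[-5.18, 1.71, 1.69], [-0.0004, 0.0004, -0.0021]]
[[-5.19, 1.7, 1.69], [-0.0004, 0.0004, -0.0021]]
[[-5.19, 1.68, 1.69], [-0.0004, 0.0004, -0.0021]]
[[-5.19, 1.67, 1.69], [-0.0004, 0.0004, -0.0021]]
```

```bash
python3 -m crank '[[[-5.2,1.7,1.7],[0,0,0],100],[[-5.2,1.7,1.7],[0,0,0],100],[[-5.2,1.7,1.7],[0,0,0],100],[[-5.2,1.7,1.7],[0,0,0],100],[[-5.2,1.7,1.7],[0,0,0],100],[[-5.2,1.7,1.7],[0,0,0],100],[[0,0,0],[0,0,0],100]]'; python3 - <<'E'
from h import *
s=manip.read_state();im=vision.get_image("wrist")
cv2.imwrite("pics/w2.png",im["pixels"][:,:,::-1])
import pickle;pickle.dump((s,im),open("w2.pkl","wb"))
E
```

```text
time: 3.02
ee_pos: [0.5034, 0.2525, 0.2293]
ee_rot: [[-0.217, -0.976, 0.009], [-0.976, 0.217, 0.002], [-0.004, -0.009, -1.0]]
ft_force: [0.2, -0.2, 0.9]
opening: 0.0852
```

View pics/w2.png

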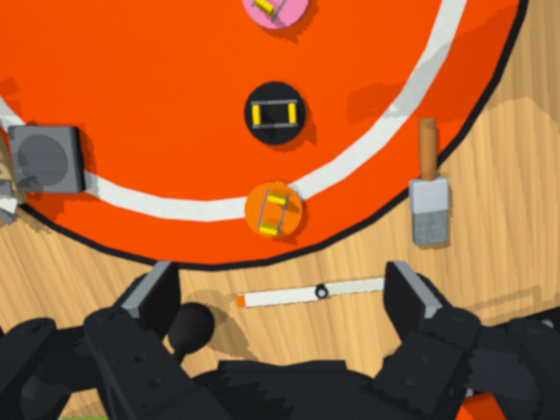

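```bash
python3 - <<'E'
from h import *
import pickle
s,im=pickle.load(open("w2.pkl","rb"));px=im["pixels"]
e,R=wristpose(im,s)
hsv=cv2.cvtColor(px,cv2.COLOR_RGB2HSV)
m=cv2.inRange(hsv,(22,150,120),(35,255,255));m[:95]=0;m[135:]=0;m[:,:245]=0;m[:,305:]=0
n,l,st,ct=cv2.connectedComponentsWithStats(m)
big=[i for i in range(1,n) if st[i,4]>30];P=[]
for i in big: print(st[i],ct[i]);P.append(atz(im,ct[i],.031,e,R))
P=np.array(P);print(P,P.mean(0));d=P[0]-P[1];print(np.linalg.norm(d),np.degrees(np.arctan2(d[1],d[0])))
m=(px.max(2)<90).astype(np.uint8);m[:75]=0;m[150:]=0;m[:,:235]=0;m[:,310:]=0
n,l,st,ct=cv2.connectedComponentsWithStats(m);i=1+np.argmax(st[1:,4])
cn=max(cv2.findContours((l==i).astype(np.uint8),0,1)[0],key=len)
c,r=cv2.minEnclosingCircle(cn);print(c,r,atz(im,c,.0105,e,R))
c=np.r_[P.mean(0)[:2]]
plan((c[0],c[1],.10),None,5); plan((c[0],c[1],.10),-11,5)
E
```

```text
[288 103   8  20 143] [291.66433566 112.54545455]
[252 105   8  20 147] [255.6122449  114.29931973]
[[0.47913028 0.1892734  0.031     ]
 [0.5165716  0.18272812 0.031     ]] [0.49785094 0.18600076 0.031     ]
0.038009113603108546 170.08406426674583
(274.4583435058594, 113.0) 31.19240379333496 [0.49749857 0.18579748 0.0105    ]
dist/row mm 29.23532399088751 turn/row deg 0.13200559675966844
[[1.31, -0.13, 2.61], [-0.0021, 0.0009, 0.0]]
[[1.31, -0.14, 2.61], [-0.0021, 0.0009, 0.0]]
[[1.31, -0.14, 2.61], [-0.0021, 0.0009, 0.0]]
[[1.3, -0.15, 2.61], [-0.0021, 0.0009, 0.0]]
[[1.3, -0.15, 2.61], [-0.0021, 0.0009, 0.0]]
dist/row mm 29.23532399088751 turn/row deg 35.677081792591444
[[1.31, -0.13, 2.61], [0.0014, 0.0033, 0.6227]]
[[0.98, -0.87, 2.61], [0.0014, 0.0033, 0.6227]]
[[0.28, -1.27, 2.62], [0.0014, 0.0033, 0.6227]]
[[-0.52, -1.19, 2.62], [0.0014, 0.0033, 0.6227]]
[[-1.12, -0.66, 2.62], [0.0014, 0.0033, 0.6227]]
```

```bash
python3 -m crank '[[[2.2,-0.2,4],[-0.005,0.002,-0.02],100],[[2.2,-0.2,4],[-0.005,0.002,-0.02],100],[[2.2,-0.3,4],[0,0,0],100],[[0,0,0],[0,0,0],100]]'; python3 - <<'E'
from h import *
plan((.4979,.1859,.06),170,2);plan((.4979,.1859,.014),170,3)
E
```

```text
time: 3.58
ee_pos: [0.5017, 0.1784, 0.1121]
ee_rot: [[-0.184, -0.983, 0.009], [-0.983, 0.184, 0.004], [-0.005, -0.008, -1.0]]
ft_force: [-1.1, 0.2, 1.2]
opening: 0.0855
dist/row mm 26.39547504955142 turn/row deg 0.41058826834914947
[[-0.32, 0.28, 2.61], [-0.0039, 0.0026, -0.0054]]
[[-0.33, 0.26, 2.61], [-0.0039, 0.0026, -0.0054]]
dist/row mm 32.82527262012084 turn/row deg 0.2737255122327663
[[-0.21, 0.2, 3.27], [-0.0026, 0.0017, -0.0036]]
[[-0.21, 0.19, 3.27], [-0.0026, 0.0017, -0.0036]]
[[-0.22, 0.18, 3.27], [-0.0026, 0.0017, -0.0036]]
```

```bash
python3 -m crank '[[[-0.3,0.3,2.6],[-0.01,0.003,-0.01],100],[[-0.3,0.3,2.0],[-0.005,0.003,0],100],[[0,0,0],[0,0,0],100]]'; python3 - <<'E'
from h import *
plan((.4979,.1859,.014),170,3)
s=manip.read_state();im=vision.get_image("wrist")
cv2.imwrite("pics/w3.png",im["pixels"][:,:,::-1])
import pickle;pickle.dump((s,im),open("w3.pkl","wb"))
E
```

```text
time: 3.95
ee_pos: [0.5028, 0.1853, 0.0727]
ee_rot: [[-0.178, -0.984, 0.005], [-0.984, 0.178, 0.005], [-0.006, -0.004, -1.0]]
ft_force: [-0.0, -0.1, -0.1]
opening: 0.0853
dist/row mm 19.6252660310409 turn/row deg 0.15349810024959168
[[0.02, 0.17, 1.95], [-0.0012, 0.002, -0.0014]]
[[0.02, 0.17, 1.96], [-0.0012, 0.002, -0.0014]]
[[0.01, 0.17, 1.96], [-0.0012, 0.002, -0.0014]]
```

View pics/w3.png

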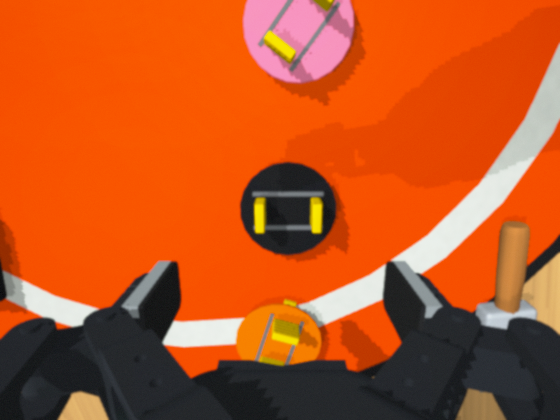

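```bash
python3 - <<'E'
from h import *
import pickle
s,im=pickle.load(open("w3.pkl","rb"));px=im["pixels"]
e,R=wristpose(im,s)
hsv=cv2.cvtColor(px,cv2.COLOR_RGB2HSV)
m=cv2.inRange(hsv,(22,150,150),(35,255,255));m[:180]=0;m[250:]=0;m[:,:245]=0;m[:,330:]=0
n,l,st,ct=cv2.connectedComponentsWithStats(m);P=[]
for i in range(1,n):
  if st[i,4]>60: print(st[i],ct[i]);P.append(atz(im,ct[i],.031,e,R))
P=np.array(P);print(P,P.mean(0));d=P[0]-P[1];print(np.linalg.norm(d),np.degrees(np.arctan2(d[1],d[0])))
E
python3 -m crank '[[[0,0.5,2],[-0.004,0.002,0],100],[[0,0.3,1.5],[-0.004,0.002,0],100],[[0,0,0],[0,0,0],100]]'
```

```text
[310 197  12  36 379] [315.7414248  214.92875989]
[254 198  11  35 347] [259.01152738 215.35158501]
[[0.47938176 0.18706067 0.031     ]
 [0.5162804  0.18070339 0.031     ]] [0.49783108 0.18388203 0.031     ]
0.037442281404339424 170.22445639225367
time: 4.38
ee_pos: [0.5001, 0.1886, 0.0436]
ee_rot: [[-0.177, -0.984, 0.007], [-0.984, 0.177, 0.008], [-0.009, -0.006, -1.0]]
ft_force: [0.9, -0.1, 0.7]
opening: 0.0857
```

```bash
python3 -c "
from h import *
plan((.4979,.185,.014),170,2)"
```

```text
dist/row mm 14.947734246119627 turn/row deg 0.3241463570257459
[[0.21, 0.08, 1.48], [-0.0028, 0.0045, -0.0019]]
[[0.2, 0.08, 1.48], [-0.0028, 0.0045, -0.0019]]
```

```bash
python3 -m crank '[[[0.4,0.15,1.5],[-0.006,0.009,0],100],[[0.2,0.1,1.0],[-0.003,0.005,0],100],[[0,0,0],[0,0,0],100]]';python3 -c "
from h import *
plan((.4979,.185,.014),170,1)"
```

```text
time: 4.75
ee_pos: [0.4976, 0.1832, 0.0183]
ee_rot: [[-0.177, -0.984, -0.003], [-0.984, 0.177, -0.004], [0.005, 0.002, -1.0]]
ft_force: [-0.5, 0.3, 0.4]
opening: 0.0857
dist/row mm 4.618006843381875 turn/row deg 0.3632160590177816
[[-0.18, -0.0, 0.42], [0.0021, -0.0048, -0.0036]]
```

```bash
python3 -m crank '[[[-0.15,0,0.3],[0.001,-0.003,0],60],[[0,0,0],[0,0,0],50],[[0,0,0],[0,0,0],30],[[0,0,0],[0,0,0],20],[[0,0,0],[0,0,0],0]]'
```

```text
time: 5.38
ee_pos: [0.4986, 0.1852, 0.0159]
ee_rot: [[-0.177, -0.984, 0.0], [-0.984, 0.177, -0.001], [0.001, -0.0, -1.0]]
ft_force: [-0.9, -0.3, -1.1]
opening: 0.0005
```

```bash
python3 - <<'E'
from h import *
im=vision.get_image("wrist")
cv2.imwrite("pics/w4.png",im["pixels"][:,:,::-1])
E
```

```text
(no output)
```

View pics/w4.png

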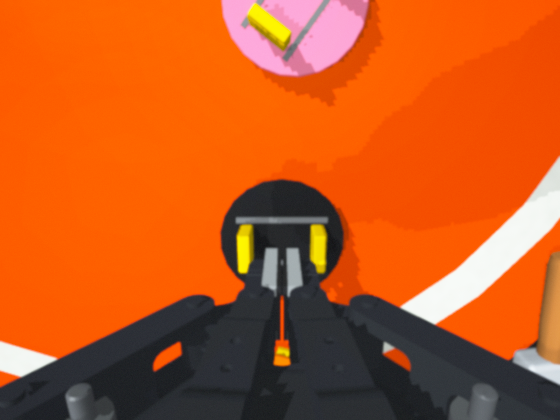

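```bash
python3 - <<'E'
from h import *
s=manip.read_state();print(s["ee_pos"],s["opening"],s["qpos"])
im=vision.get_image("wrist")
K=np.array([[im["fx"],0,im["cx"]],[0,im["fy"],im["cy"]],[0,0,1]])
T=np.linalg.inv(im["tool_from_camera"])
def proj(p):
    c=T@np.r_[p,1];c=c[:3]*[1,-1,-1]
    return cv2.projectPoints(c.reshape(1,3),np.zeros(3),np.zeros(3),K,np.array(im["distortion"],float))[0].ravel()
for p in [(0,0,0),(.011,0,0),(-.011,0,0),(.01,.019,-.016),(-.01,.019,-.016),(0,0,-.0187)]: print(p,proj(p))
for n in ("scene","top"):
    i=vision.get_image(n);cv2.imwrite(f"pics/{n}4.png",i["pixels"][:,:,::-1])
i=cv2.imread("pics/scene4.png");cv2.imwrite("pics/scene4z.png",cv2.resize(i[150:250,270:430],(800,500),interpolation=cv2.INTER_CUBIC))
c=cv2.imread("pics/w4.png");cv2.imwrite("pics/w4z.png",cv2.resize(c[160:340,180:390],(700,600),interpolation=cv2.INTER_CUBIC))
E
```

```text
[0.49856525 0.18519519 0.01587517] 0.00023298562472913264 [ 3.72857180e+01  2.00140579e+01 -1.43945740e+01  4.92153995e-02
 -5.56053122e+01 -4.75007805e+01]
(0, 0, 0) [279.75699838 241.8246136 ]
(0.011, 0, 0) [279.70860674 222.64017155]
(-0.011, 0, 0) [279.80434412 260.38351649]
(0.01, 0.019, -0.016) [318.11782023 234.6731258 ]
(-0.01, 0.019, -0.016) [316.9800803 271.6441944]
(0, 0, -0.0187) [279.56194872 255.70386462]
```

View pics/scene4z.png

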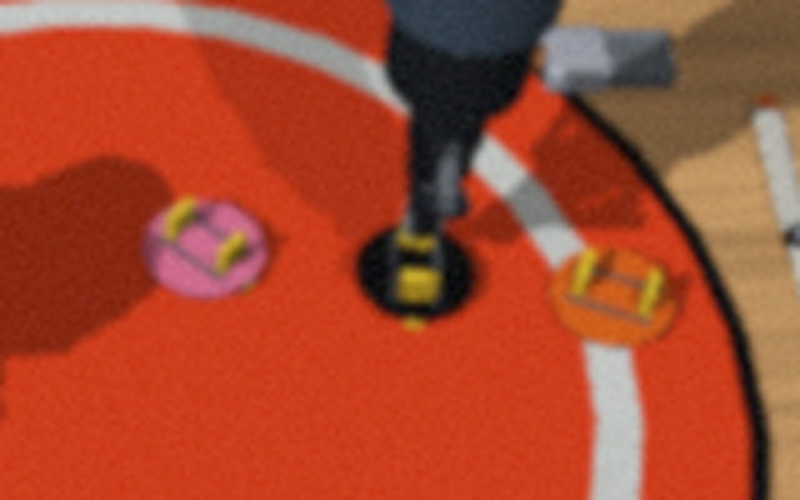

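View pics/w4z.png

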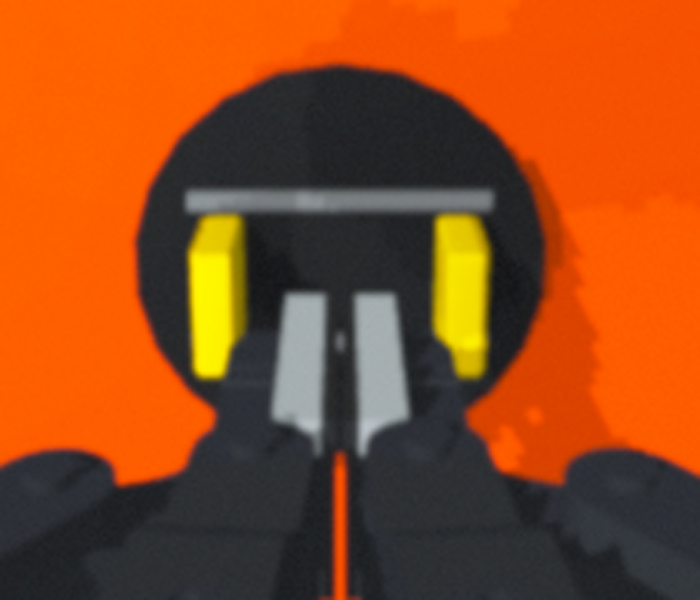

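```bash
python3 - <<'E'
from h import *
i=vision.get_image("scene")
K=np.array([[i["fx"],0,i["cx"]],[0,i["fy"],i["cy"]],[0,0,1]])
for p in [(.4986,.185,.016),(.4986,.185,.035),(.4986,.185,.05),(.4986,.174,.035)]:
    c=np.array(i["orientation"]).T@(np.array(p)-i["eye"])*[1,-1,-1]
    u=cv2.projectPoints(c.reshape(1,3),np.zeros(3),np.zeros(3),K,np.array(i["distortion"],float))[0].ravel()
    print(p,u,(u-[270,150])*5)
E
```

```text
(0.4986, 0.185, 0.016) [352.73794809 202.57703463] [413.68974046 262.88517313]
(0.4986, 0.185, 0.035) [353.60773092 198.46439145] [418.03865461 242.32195725]
(0.4986, 0.185, 0.05) [354.30956735 195.14677552] [421.54783674 225.73387758]
(0.4986, 0.174, 0.035) [349.77748976 198.72433387] [398.88744878 243.62166933]
```

```bash
python3 -m crank '[[[0,0,-2],[0,0,0],0],[[0,0,-2],[0,0,0],0],[[0,0,0],[0,0,0],0]]'
python3 - <<'E'
from h import *
im=vision.get_image("wrist")
cv2.imwrite("pics/w5.png",im["pixels"][:,:,::-1])
i=vision.get_image("scene")["pixels"][:,:,::-1]
cv2.imwrite("pics/s5z.png",cv2.resize(i[150:250,270:430],(800,500),interpolation=cv2.INTER_CUBIC))
E
```

```text
time: 6.0
ee_pos: [0.4982, 0.185, 0.0563]
ee_rot: [[-0.177, -0.984, -0.001], [-0.984, 0.177, -0.001], [0.002, 0.001, -1.0]]
ft_force: [0.8, -0.3, -0.2]
opening: -0.0001
```

View pics/w5.png

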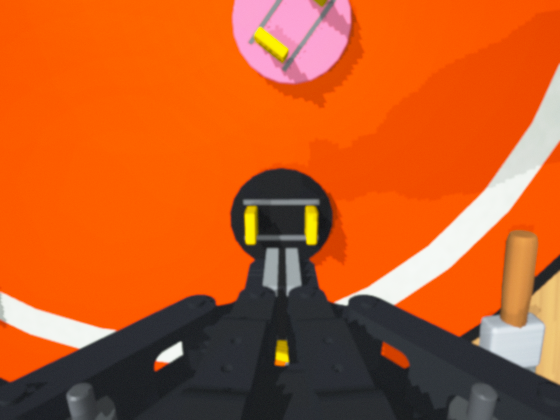

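View pics/s5z.png

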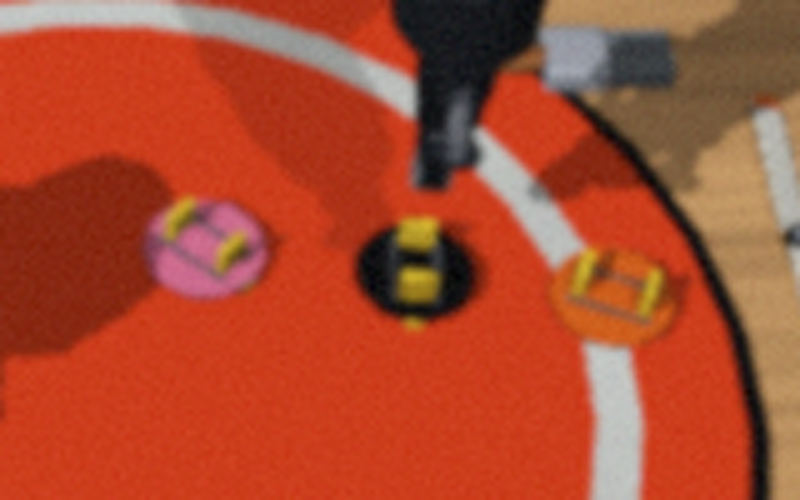

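```bash
python3 - <<'E'
from h import *
im=vision.get_image("wrist")
K=np.array([[im["fx"],0,im["cx"]],[0,im["fy"],im["cy"]],[0,0,1]])
T=np.linalg.inv(im["tool_from_camera"])
def proj(p):
    c=T@np.r_[p,1];c=c[:3]*[1,-1,-1]
    return cv2.projectPoints(c.reshape(1,3),np.zeros(3),np.zeros(3),K,np.array(im["distortion"],float))[0].ravel().round(1)
for z in (-.02,-.025,-.03,-.035,-.04): print(z,proj((.011,.011,z)),"back",proj((-.011,0.0,z)))
for z in (-.03,-.04,-.045,-.05): print(z,proj((.011,.0425,z)))
c=cv2.imread("pics/w5.png");cv2.imwrite("pics/w5z.png",cv2.resize(c[190:320,210:350],(700,650),interpolation=cv2.INTER_CUBIC))
E
```

```text
-0.02 [302.4 235.6] back [279.6 277.1]
-0.025 [303.  239.4] back [279.6 281.9]
-0.03 [303.7 243.3] back [279.5 287. ]
-0.035 [304.4 247.5] back [279.4 292.4]
-0.04 [305.1 252. ] back [279.4 298.1]
-0.03 [373.  243.2]
-0.04 [379.  251.8]
-0.045 [382.3 256.6]
-0.05 [385.8 261.7]
```

View pics/w5z.png

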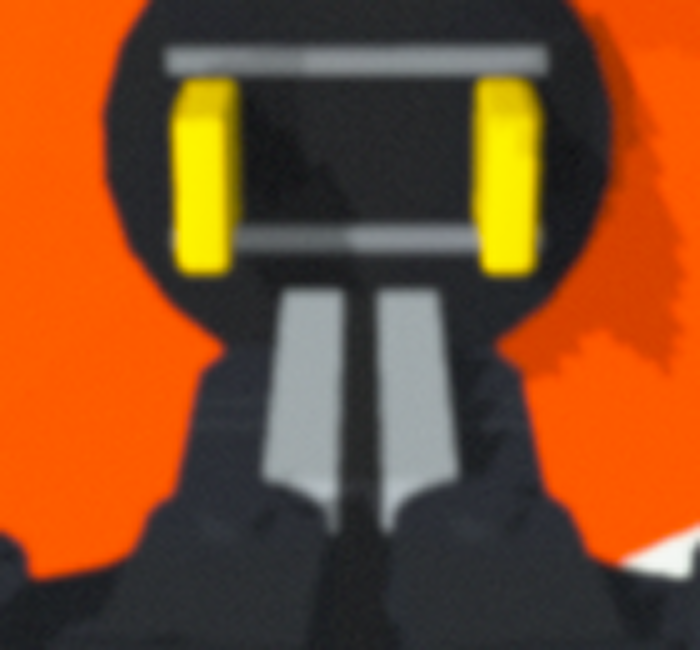

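```bash
python3 -m crank '[[[0,0,0],[0,0,0],100],[[0,0,0],[0,0,0],100],[[0,0,1],[0,0,0],100],[[0,0,2],[0,0,0],100],[[0,0,2],[0,0,0],100],[[0,0,1.2],[0,0,0],100],[[0,0,0],[0,0,0],100]]'
python3 - <<'E'
from h import *
im=vision.get_image("wrist")
cv2.imwrite("pics/w6.png",im["pixels"][:,:,::-1])
i=vision.get_image("scene")["pixels"][:,:,::-1]
cv2.imwrite("pics/s6z.png",cv2.resize(i[150:250,270:430],(800,500),interpolation=cv2.INTER_CUBIC))
plan((.4979,.1855,-.017),170,2)
E
```

```text
time: 7.02
ee_pos: [0.4944, 0.1827, -0.0138]
ee_rot: [[-0.178, -0.984, -0.009], [-0.984, 0.178, -0.006], [0.008, 0.008, -1.0]]
ft_force: [-0.6, 0.9, -0.6]
opening: 0.0849
dist/row mm 2.8012061417612735 turn/row deg 0.27042664407343636
[[-0.13, -0.11, 0.22], [0.003, -0.003, -0.002]]
[[-0.13, -0.11, 0.22], [0.003, -0.003, -0.002]]
```

View pics/w6.png

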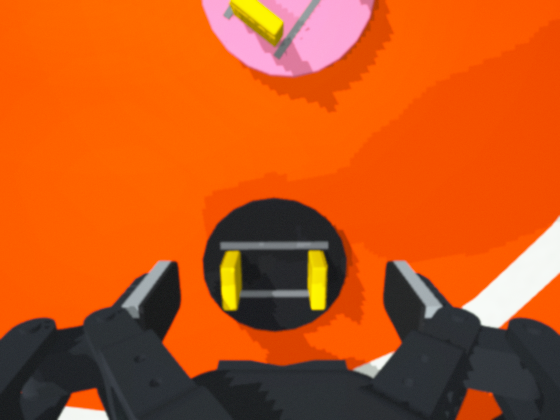

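View pics/s6z.png

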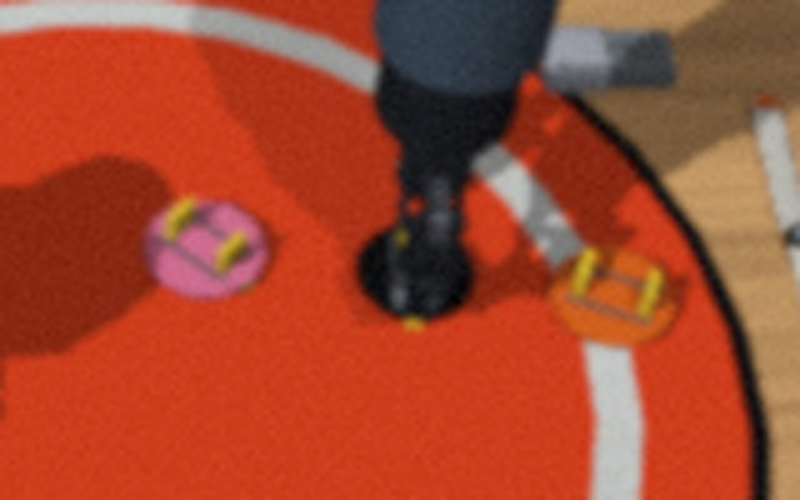

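```bash
python3 -m crank '[[[-0.25,-0.22,0.5],[0.006,-0.006,0],100],[[0,0,0],[0,0,0],100]]'; python3 -c "
from h import *
plan((.4979,.1855,-.018),170,1)"
```

```text
time: 7.38
ee_pos: [0.499, 0.1861, -0.0167]
ee_rot: [[-0.177, -0.984, 0.003], [-0.984, 0.177, 0.002], [-0.002, -0.002, -1.0]]
ft_force: [0.0, 0.1, 0.4]
opening: 0.0851
dist/row mm 1.8012560184039506 turn/row deg 0.2849092101335813
[[0.08, 0.09, 0.13], [-0.0022, 0.0022, -0.0038]]
```

```bash
python3 -m crank '[[[0.05,0.1,0.2],[0,0,0],60],[[0,0,0],[0,0,0],56],[[0,0,0],[0,0,0],56]]'; python3 - <<'E'
from h import *
im=vision.get_image("wrist")
cv2.imwrite("pics/w7.png",im["pixels"][:,:,::-1])
i=vision.get_image("scene")["pixels"][:,:,::-1]
cv2.imwrite("pics/s7z.png",cv2.resize(i[150:250,270:430],(800,500),interpolation=cv2.INTER_CUBIC))
E
```

```text
time: 7.75
ee_pos: [0.4982, 0.186, -0.0182]
ee_rot: [[-0.177, -0.984, 0.004], [-0.984, 0.177, 0.002], [-0.003, -0.003, -1.0]]
ft_force: [-0.3, -0.3, 0.5]
opening: 0.0478
```

View pics/w7.png

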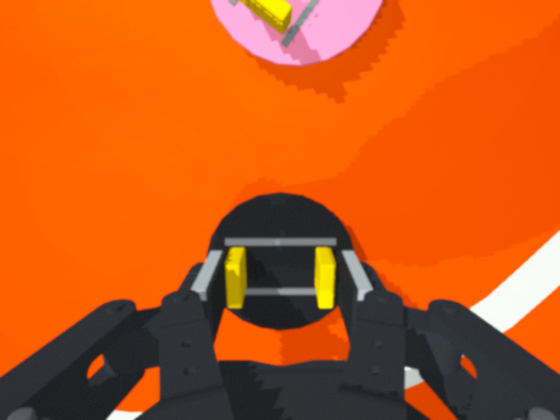

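View pics/s7z.png

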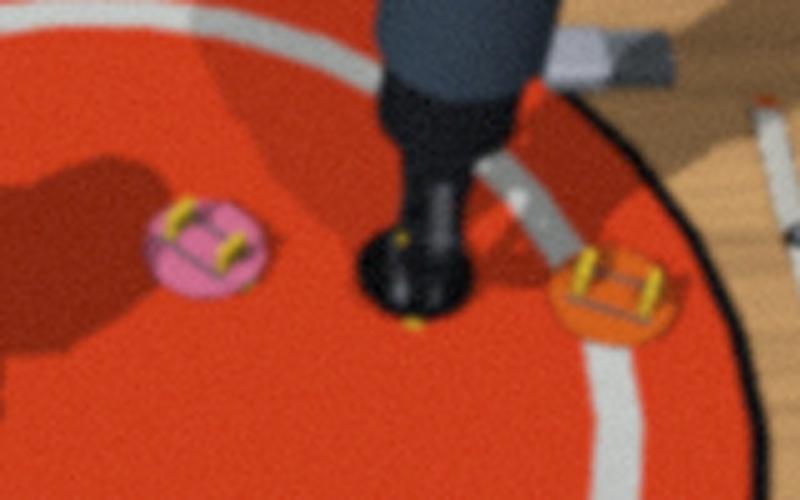

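```bash
python3 -m crank '[[[0,0,0.2],[-0.002,0.003,0],52],[[0,0,0],[0,0,0],46],[[0,0,0],[0,0,0],40],[[0,0,0],[0,0,0],20],[[0,0,0],[0,0,0],20]]'; python3 - <<'E'
from h import *
im=vision.get_image("wrist")
cv2.imwrite("pics/w8.png",im["pixels"][:,:,::-1])
E
```

```text
time: 8.48
ee_pos: [0.4986, 0.1862, -0.0185]
ee_rot: [[-0.177, -0.984, 0.002], [-0.984, 0.177, 0.0], [-0.001, -0.002, -1.0]]
ft_force: [0.4, 0.7, -0.6]
opening: 0.0304
```

View pics/w8.png

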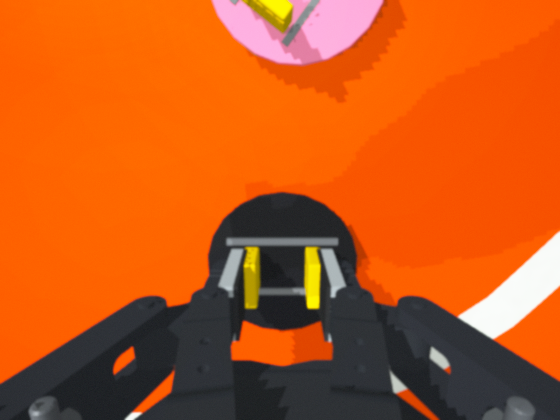

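```bash
python3 -m crank '[[[0,0,-1],[0,0,0],20],[[0,0,-3],[0,0,0],20],[[0,0,-5],[0,0,0],20],[[0,0,-5],[0,0,0],20],[[0,0,-5],[0,0,0],20],[[0,0,-4],[0,0,0],20],[[0,0,0],[0,0,0],20]]'; python3 - <<'E'
from h import *
s=manip.read_state();im=vision.get_image("wrist")
cv2.imwrite("pics/w9.png",im["pixels"][:,:,::-1])
import pickle;pickle.dump((s,im),open("w9.pkl","wb"))
i=vision.get_image("scene")["pixels"][:,:,::-1]
cv2.imwrite("pics/s9z.png",cv2.resize(i[100:250,250:430],(720,600),interpolation=cv2.INTER_CUBIC))
plan((.526,-.146,.22),170,7)
E
```

```text
time: 9.4
ee_pos: [0.4971, 0.1854, 0.2202]
ee_rot: [[-0.178, -0.984, 0.0], [-0.984, 0.178, -0.001], [0.001, -0.0, -1.0]]
ft_force: [-0.3, 0.4, -1.2]
opening: 0.0302
dist/row mm 47.45885405486515 turn/row deg 0.0661851850823459
[[4.57, -1.27, -0.04], [0.0007, -0.0006, -0.0006]]
[[4.57, -1.27, -0.04], [0.0007, -0.0006, -0.0006]]
[[4.57, -1.27, -0.04], [0.0007, -0.0006, -0.0006]]
[[4.57, -1.26, -0.04], [0.0007, -0.0006, -0.0006]]
[[4.58, -1.26, -0.04], [0.0007, -0.0006, -0.0006]]
[[4.58, -1.26, -0.05], [0.0007, -0.0006, -0.0006]]
[[4.58, -1.25, -0.05], [0.0007, -0.0006, -0.0006]]
```

View pics/w9.png

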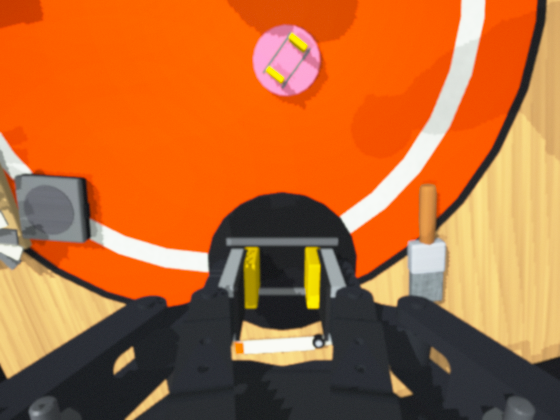

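View pics/s9z.png

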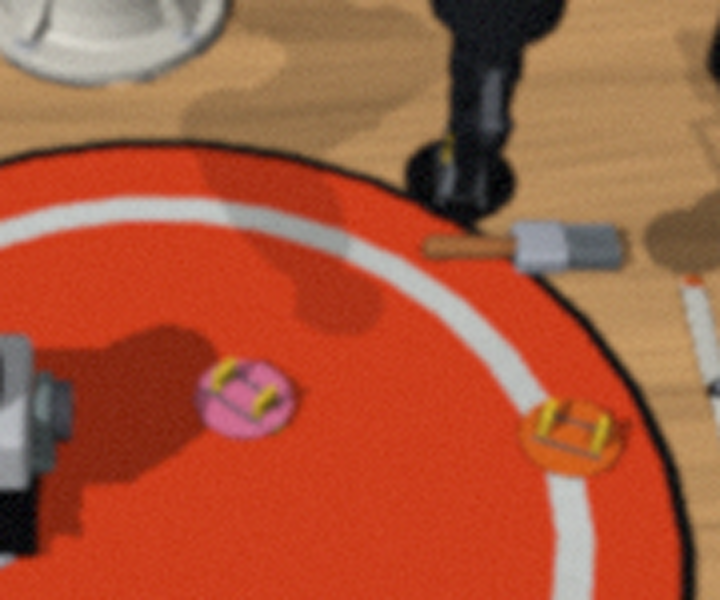

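```bash
python3 - <<'E'
from h import *
import pickle
from scipy.optimize import least_squares
s,im=pickle.load(open("w9.pkl","rb"));px=im["pixels"]
K=np.array([[im["fx"],0,im["cx"]],[0,im["fy"],im["cy"]],[0,0,1]]);D=np.array(im["distortion"],float)
T=np.linalg.inv(im["tool_from_camera"])
def proj(P):
    c=(T[:3,:3]@np.array(P).T).T+T[:3,3];c=c*[1,-1,-1]
    return cv2.projectPoints(c.reshape(-1,1,3),np.zeros(3),np.zeros(3),K,D)[0].reshape(-1,2)
g=cv2.GaussianBlur(px.max(2),(3,3),0).astype(float)
# edge points along radial lines in the upper half
a=np.radians(np.arange(-10,191,5)); a=a[(np.degrees(a)>=0)]
pts=[]
for t in a:
    r=np.arange(50,95,.25);x=283+r*np.cos(t)*1.03;y=261-r*np.sin(t)*.97
    v=cv2.remap(g.astype(np.float32),x.astype(np.float32)[None],y.astype(np.float32)[None],1)[0]
    k=np.where(v>110)[0]
    if len(k): pts.append((x[k[0]],y[k[0]]))
pts=np.array(pts);print(len(pts),pts[:3],pts[len(pts)//2],pts[-3:])
th=np.radians(np.arange(0,360,2))
def res(p,zf=None):
    z=p[2] if zf is None else zf
    c=proj(np.c_[p[0]+.035*np.cos(th),p[1]+.035*np.sin(th),np.full(len(th),z)])
    return np.array([np.sort(np.hypot(*(c-q).T))[0]*1.0 for q in pts])
def run(zf):
    o=least_squares(lambda p:res(p,zf),[0,0] if zf is not None else [0,0,.0065],diff_step=1e-4,x_scale=.01,method='trf');return o.x,np.sqrt((o.fun**2).mean())
for z in (.0035,.0065,.0095): print(z,run(z))
from scipy.optimize import minimize
for z in (None,):
    o=minimize(lambda p:(res(p)**2).sum(),[0,0,.0065],method='Nelder-Mead',options=dict(xatol=1e-5,initial_simplex=[[0,0,.0065],[.003,0,.0065],[0,.003,.0065],[0,0,.012]]));print(o.x,o.fun)
E
```

```text
39 [[334.5        261.        ]
 [334.30402695 256.77294648]
 [354.00463899 249.20928874]] [276.69362834 193.11680279] [[231.5        261.        ]
 [231.69597305 265.22705352]
 [232.28240072 269.42193662]]
0.0035 (array([-0.00734411,  0.00287049]), np.float64(6.688809590858214))
0.0065 (array([-0.00776256,  0.00281829]), np.float64(6.335338583895378))
0.0095 (array([-0.00833011,  0.00284362]), np.float64(6.033617893871556))
[-0.01053732  0.00260438  0.02025837] 1187.434196690806
```

```bash
cat > capfit.py <<'E'
from h import *
import pickle,sys
from scipy.optimize import minimize
s,im=pickle.load(open(sys.argv[1],"rb"));px=im["pixels"]
K=np.array([[im["fx"],0,im["cx"]],[0,im["fy"],im["cy"]],[0,0,1]]);D=np.array(im["distortion"],float)
T=np.linalg.inv(im["tool_from_camera"])
def proj(P):
    c=(T[:3,:3]@np.array(P).T).T+T[:3,3];c=c*[1,-1,-1]
    return cv2.projectPoints(c.reshape(-1,1,3),np.zeros(3),np.zeros(3),K,D)[0].reshape(-1,2)
g=px.max(2).astype(np.float32); pts=[]
for t in np.radians(np.arange(20,161,4)):
    r=np.arange(60,95,.25);x=283+r*np.cos(t);y=261-r*np.sin(t)
    v=cv2.remap(g,x.astype(np.float32)[None],y.astype(np.float32)[None],1)[0]
    k=np.where(v>130)[0]
    if len(k): pts.append((x[k[0]],y[k[0]]))
pts=np.array(pts); th=np.radians(np.arange(0,360,.5))
def res(p,z):
    c=proj(np.c_[p[0]+.035*np.cos(th),p[1]+.035*np.sin(th),np.full(len(th),z)])
    return np.array([np.hypot(*(c-q).T).min() for q in pts])
for z in (.0015,.0035,.0065,.0095,.0125):
    o=minimize(lambda p:(np.minimum(res(p,z),4)**2).sum(),[0,0],method='Nelder-Mead',options=dict(initial_simplex=[[0,0],[.003,0],[0,.003]]));print(z,o.x,np.sqrt(o.fun/len(pts)))
E
python3 capfit.py w9.pkl
```

```text
0.0015 [-0.00699827  0.00217737] 2.445017043859622
0.0035 [-0.0074213  0.0020274] 2.5123674481222644
0.0065 [-0.00812688  0.00149222] 2.580195247395986
0.0095 [-0.0087362   0.00158892] 2.6472261027497885
0.0125 [-0.00941215  0.00132321] 2.702964254408463
```

```bash
cat >> capfit.py <<'E'
o=cv2.resize(px[:,:,::-1],None,fx=1,fy=1).copy();o=cv2.resize(o[170:350,190:380],None,fx=4,fy=3.3)
for q in pts: cv2.circle(o,(int((q[0]-190+.5)*4),int((q[1]-170+.5)*3.3)),3,(255,0,0),-1)
c=proj(np.c_[.035*np.cos(th),.035*np.sin(th),np.full(len(th),.0065)])
for q in c: cv2.circle(o,(int((q[0]-190+.5)*4),int((q[1]-170+.5)*3.3)),1,(0,255,0),-1)
cv2.imwrite("pics/capfit.png",o)
E
python3 capfit.py w9.pkl >/dev/null
```

```text
(no output)
```

View pics/capfit.png

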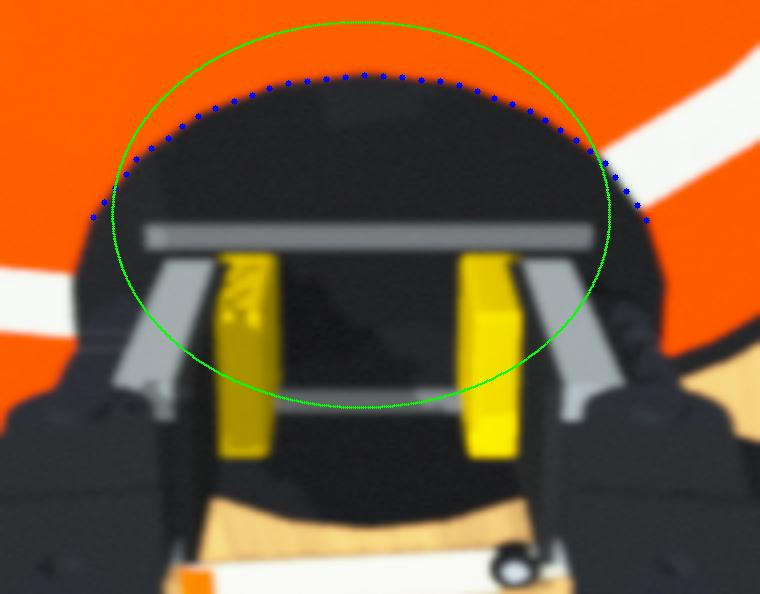

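```bash
sed -i 's/for z in (.0015.*:$/for z in (-.022,-.026,-.0305,-.035):/; s/,\.0065)\])/,-.0305)])/' capfit.py; python3 capfit.py w9.pkl
```

```text
-0.022 [-0.00214409  0.00112005] 0.5248461061066684
-0.026 [-0.00136835  0.00116743] 0.29741476031968694
-0.0305 [-0.00053682  0.00112993] 0.6394181881325868
-0.035 [0.00032249 0.00113738] 1.1279217056607036
```

View pics/capfit.png

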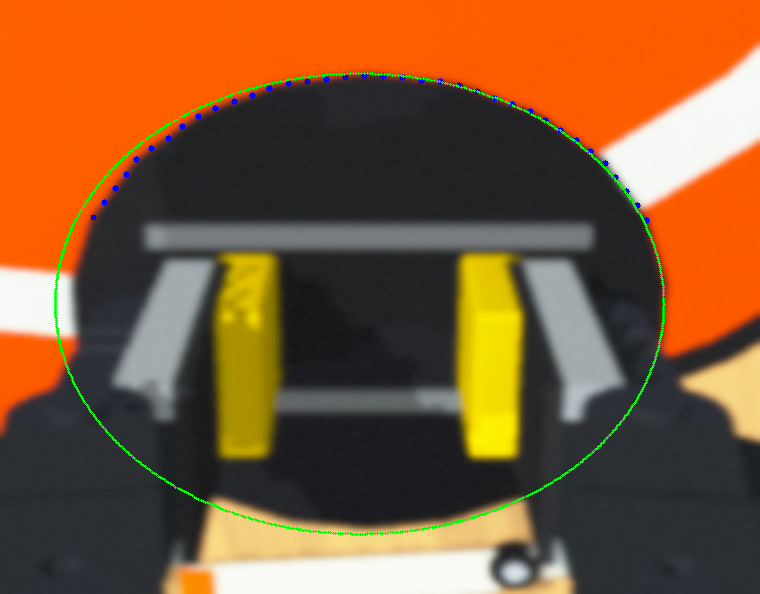

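```bash
python3 -m crank '[[[4,-1.1,0],[0,0,0],20],[[5,-1.4,0],[0,0,0],20],[[5,-1.4,0],[0,0,0],20],[[5,-1.4,0],[0,0,0],20],[[5,-1.3,0],[0,0,0],20],[[3,-0.8,0],[0,0,0],20],[[0,0,0],[0,0,0],20]]'; python3 - <<'E'
from h import *
s=manip.read_state();im=vision.get_image("wrist")
cv2.imwrite("pics/w10.png",im["pixels"][:,:,::-1])
import pickle;pickle.dump((s,im),open("w10.pkl","wb"))
E
```

```text
time: 10.38
ee_pos: [0.5143, -0.1023, 0.2054]
ee_rot: [[-0.176, -0.984, -0.029], [-0.984, 0.176, -0.007], [0.012, 0.028, -1.0]]
ft_force: [0.8, 0.8, -0.1]
opening: 0.0302
```

View pics/w10.png

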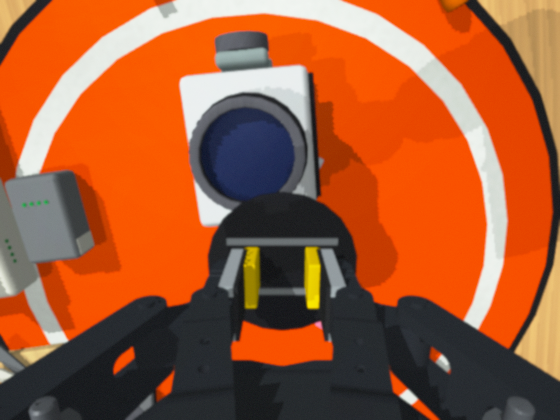

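```bash
cat > lensfit.py <<'E'
from h import *
import pickle,sys
from scipy.optimize import minimize
s,im=pickle.load(open(sys.argv[1],"rb"));px=im["pixels"]
cx,cy=float(sys.argv[2]),float(sys.argv[3])
e,R=wristpose(im,s)
K=np.array([[im["fx"],0,im["cx"]],[0,im["fy"],im["cy"]],[0,0,1]]);D=np.array(im["distortion"],float)
def proj(P):
    c=(R.T@(np.array(P)-e).T).T*[1,-1,-1]
    return cv2.projectPoints(c.reshape(-1,1,3),np.zeros(3),np.zeros(3),K,D)[0].reshape(-1,2)
lab=px.astype(float); blue=(lab[:,:,2]-lab[:,:,0]).astype(np.float32)  # glass is blue
g=px.max(2).astype(np.float32)
r=np.arange(15,70,.25)
inn=[];out=[]
a0,a1=float(sys.argv[4]),float(sys.argv[5])
for t in np.radians(np.arange(a0,a1,5)):
    x=(cx+r*np.cos(t)).astype(np.float32)[None];y=(cy-r*np.sin(t)).astype(np.float32)[None]
    b=cv2.remap(blue,x,y,1)[0];v=cv2.remap(g,x,y,1)[0]
    k=np.where(b>18)[0]
    if len(k): inn.append((x[0][k[-1]],y[0][k[-1]]))
    k0=k[-1] if len(k) else 0
    k=np.where(v[k0:]>150)[0]
    if len(k): out.append((x[0][k0+k[0]],y[0][k0+k[0]]))
th=np.radians(np.arange(0,360,.5))
def fit(pts,rad,z):
    pts=np.array(pts)
    f=lambda p:(np.minimum(np.array([np.hypot(*(proj(np.c_[p[0]+rad*np.cos(th),p[1]+rad*np.sin(th),np.full(len(th),z)])-q).T).min() for q in pts]),3)**2).sum()
    x0=atz(im,(cx,cy),z,e,R)[:2]
    o=minimize(f,x0,method='Nelder-Mead',options=dict(initial_simplex=[x0,x0+[.003,0],x0+[0,.003]],xatol=1e-5,fatol=1e-3));return o.x.round(5),round(np.sqrt(o.fun/len(pts)),2)
for z in (.152,.156,.16,.164,.168,.172): print(z,"out",*fit(out,.038,z),"in",*fit(inn,.031,z))
F=4;o=cv2.resize(px[:,:,::-1],None,fx=F,fy=F,interpolation=cv2.INTER_CUBIC)
for P,c in ((inn,(0,255,0)),(out,(255,0,255))):
    for q in P: cv2.circle(o,(int((q[0]+.5)*F),int((q[1]+.5)*F)),3,c,-1)
cv2.imwrite("pics/lensfit.png",o[int((cy-75)*F):int((cy+75)*F),int((cx-85)*F):int((cx+85)*F)])
E
python3 lensfit.py w10.pkl 248 151 -20 220
```

```text
0.152 out [ 0.52571 -0.14863] 1.49 in [ 0.52678 -0.14589] 0.37
0.156 out [ 0.52549 -0.14816] 1.15 in [ 0.52645 -0.14566] 0.81
0.16 out [ 0.52497 -0.14765] 0.72 in [ 0.52635 -0.14536] 1.32
0.164 out [ 0.52447 -0.14723] 0.55 in [ 0.52658 -0.14515] 1.63
0.168 out [ 0.52389 -0.14676] 0.82 in [ 0.52689 -0.14515] 1.8
0.172 out [ 0.52323 -0.14628] 1.28 in [ 0.52723 -0.14531] 1.94
```

View pics/lensfit.png

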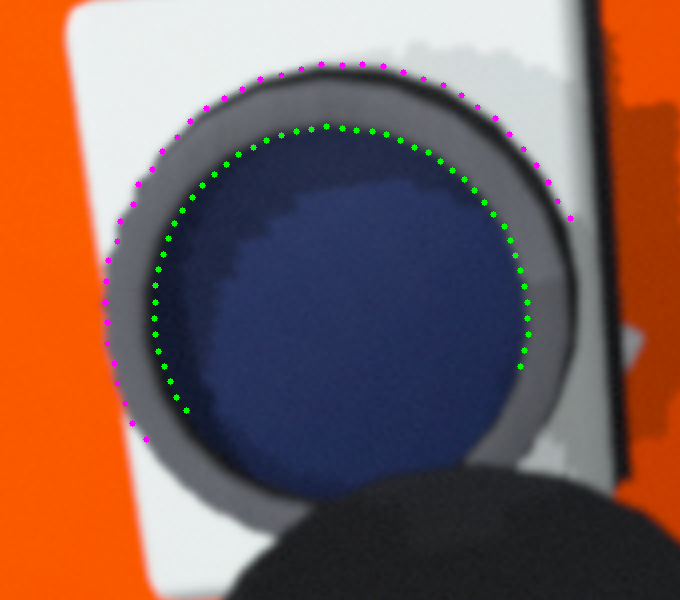

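```bash
cat >> lensfit.py <<'E'
print("manual")
zz=lambda L:[((652+x+.5)/4-.5,(304+y+.5)/4-.5) for x,y in L]
out2=zz([(107,300),(120,222),(152,170),(206,108),(260,80),(330,70),(573,290),(565,360),(127,400),(146,438),(510,470),(230,520)])
inn2=zz([(150,310),(326,124),(530,330),(528,285),(500,210),(165,385),(310,499),(212,470),(168,235),(215,170),(430,152)])
for z in (.152,.156,.16,.164,.168,.172): print(z,"out",*fit(out2,.038,z),"in",*fit(inn2,.031,z))
E
python3 lensfit.py w10.pkl 248 151 -20 220 | sed -n '/manual/,$p'
```

```text
manual
0.152 out [ 0.52671 -0.14737] 1.39 in [ 0.52659 -0.14632] 1.12
0.156 out [ 0.52648 -0.14712] 0.81 in [ 0.52627 -0.14627] 1.0
0.16 out [ 0.52588 -0.14721] 1.05 in [ 0.52604 -0.14607] 1.14
0.164 out [ 0.5243  -0.14708] 1.56 in [ 0.52574 -0.14555] 1.48
0.168 out [ 0.52321 -0.14702] 1.59 in [ 0.52456 -0.14526] 1.85
0.172 out [ 0.52683 -0.15125] 2.49 in [ 0.52716 -0.15084] 2.3
```

```bash
python3 -c "
from h import *
plan((.5272,-.1479,.185),None,2)"
```

```text
dist/row mm 26.251184466789475 turn/row deg 0.8607513788920993
[[2.17, -1.08, 1.01], [0.0139, -0.0057, 0.0001]]
[[2.18, -1.06, 1.01], [0.0139, -0.0057, 0.0001]]
```

```bash
python3 -m crank '[[[1.5,-0.7,0],[0.015,-0.006,0],20],[[1.5,-0.7,0.5],[0.013,-0.006,0],20],[[1.0,-0.6,0.8],[0,0,0],20],[[0,0,0],[0,0,0],20]]';python3 -c "
from h import *
plan((.5272,-.1479,.165),None,2)"
```

```text
time: 10.92
ee_pos: [0.5269, -0.1445, 0.1895]
ee_rot: [[-0.172, -0.985, -0.001], [-0.985, 0.172, 0.002], [-0.002, 0.002, -1.0]]
ft_force: [-0.4, -0.5, -0.7]
opening: 0.0301
dist/row mm 12.358004199516637 turn/row deg 0.06402643868101802
[[0.17, -0.05, 1.22], [0.0008, 0.0008, -0.0]]
[[0.16, -0.05, 1.22], [0.0008, 0.0008, -0.0]]
```

```bash
python3 -m crank '[[[0.2,-0.05,1.2],[0,0,0],20],[[0.1,0,0.8],[0,0,0],20],[[0,0,0],[0,0,0],20],[[0,0,0],[0,0,0],20]]';python3 -c "
from h import *
plan((.5272,-.1479,.155),None,2)
i=vision.get_image('scene')['pixels'][:,:,::-1]
cv2.imwrite('pics/s11z.png',cv2.resize(i[120:250,170:300],(600,600),interpolation=cv2.INTER_CUBIC))
"
```

```text
time: 11.42
ee_pos: [0.5267, -0.1469, 0.1677]
ee_rot: [[-0.171, -0.985, -0.002], [-0.985, 0.171, 0.002], [-0.002, 0.002, -1.0]]
ft_force: [0.1, -0.5, -0.4]
opening: 0.03
dist/row mm 6.393415600640719 turn/row deg 0.08234821155842936
[[0.05, -0.04, 0.64], [0.0012, 0.0008, -0.0]]
[[0.05, -0.03, 0.64], [0.0012, 0.0008, -0.0]]
```

View pics/s11z.png

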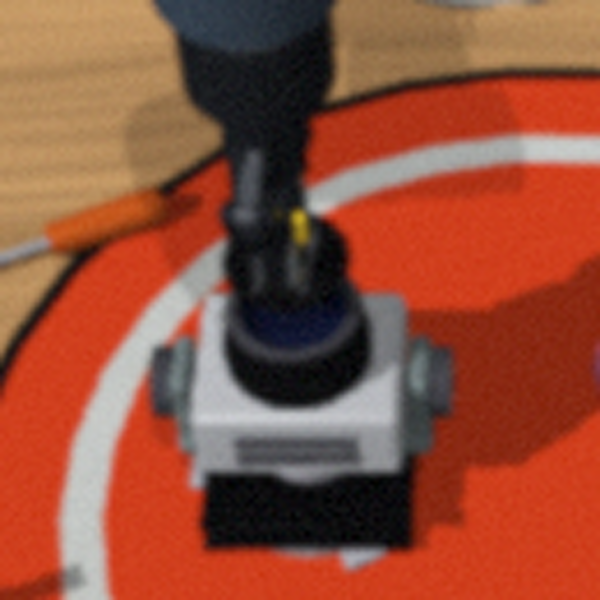

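```bash
python3 -m crank '[[[0.1,-0.05,0.4],[0,0,0],20],[[0,0,0.4],[0,0,0],20],[[0,0,0.3],[0,0,0],20],[[0,0,0],[0,0,0],20],[[0,0,0],[0,0,0],20]]';python3 -c "
from h import *
plan((.5272,-.1479,.145),None,1);print(manip.read_state()['ft_force'])"
```

```text
time: 12.1
ee_pos: [0.5273, -0.1479, 0.1565]
ee_rot: [[-0.171, -0.985, -0.001], [-0.985, 0.171, 0.002], [-0.002, 0.001, -1.0]]
ft_force: [-0.1, -0.6, 0.0]
opening: 0.0305
dist/row mm 11.499205658498212 turn/row deg 0.12848798347842064
[[0.01, 0.01, 1.15], [0.0012, 0.0019, -0.0]]
[-0.0796566  -0.5797525   0.02358601]
```

```bash
python3 -m crank '[[[0,0,0.15],[0,0,0],20],[[0,0,0.15],[0,0,0],20],[[0,0,0.15],[0,0,0],20],[[0,0,0.15],[0,0,0],20],[[0,0,0.15],[0,0,0],20],[[0,0,0],[0,0,0],20]]';python3 -c "
from h import *
plan((.5272,-.1479,.14),None,1)"
```

```text
time: 12.85
ee_pos: [0.5274, -0.1478, 0.1486]
ee_rot: [[-0.171, -0.985, -0.001], [-0.985, 0.171, 0.002], [-0.002, 0.001, -1.0]]
ft_force: [-0.5, -1.3, -0.1]
opening: 0.0302
dist/row mm 8.576878496024687 turn/row deg 0.12508614930775208
[[0.01, 0.02, 0.86], [0.001, 0.0019, -0.0]]
```

```bash
python3 -m crank '[[[0,0,0.1],[0,0.001,0],20],[[0,0,0.1],[0,0.001,0],20],[[0,0,0.05],[0,0,0],20]]'; python3 -m crank '[[[0,0,0.1],[0,0,0],20],[[0,0,0.05],[0,0,0],20]]'
```

```text
time: 13.22
ee_pos: [0.5275, -0.1479, 0.146]
ee_rot: [[-0.171, -0.985, -0.001], [-0.985, 0.171, -0.0], [0.0, 0.001, -1.0]]
ft_force: [0.2, -0.3, -0.5]
opening: 0.0302
time: 13.48
ee_pos: [0.5275, -0.1478, 0.1444]
ee_rot: [[-0.171, -0.985, -0.001], [-0.985, 0.171, -0.0], [0.0, 0.001, -1.0]]
ft_force: [-0.4, 0.2, -0.7]
opening: 0.0299
```

```bash
python3 -m crank '[[[0,0,0.08],[0,0,0],20],[[0,0,0.05],[0,0,0],20]]'
```

```text
time: 13.72
ee_pos: [0.5275, -0.1479, 0.1431]
ee_rot: [[-0.171, -0.985, -0.001], [-0.985, 0.171, -0.0], [0.0, 0.001, -1.0]]
ft_force: [0.7, -0.3, -0.2]
opening: 0.0303
```

```bash
python3 -m crank '[[[0,0,0.08],[0,0,0],20],[[0,0,0.05],[0,0,0],20]]'
```

```text
time: 13.98
ee_pos: [0.5275, -0.1479, 0.1416]
ee_rot: [[-0.171, -0.985, -0.001], [-0.985, 0.171, -0.0], [0.0, 0.001, -1.0]]
ft_force: [-0.4, -0.1, -0.1]
opening: 0.0303
```

Underside at about 0.160, no contact so far.

```bash
python3 -m crank '[[[0,0,0.08],[0,0,0],20],[[0,0,0.04],[0,0,0],20]]'; sleep 0.1; python3 -c "
from h import *
im=vision.get_image('wrist');cv2.imwrite('pics/w12.png',im['pixels'][:,:,::-1])"
```

```text
time: 14.22
ee_pos: [0.5277, -0.1479, 0.1408]
ee_rot: [[-0.171, -0.985, -0.0], [-0.985, 0.171, -0.0], [0.0, 0.0, -1.0]]
ft_force: [0.3, 0.5, 1.9]
opening: 0.0301
```

View pics/w12.png

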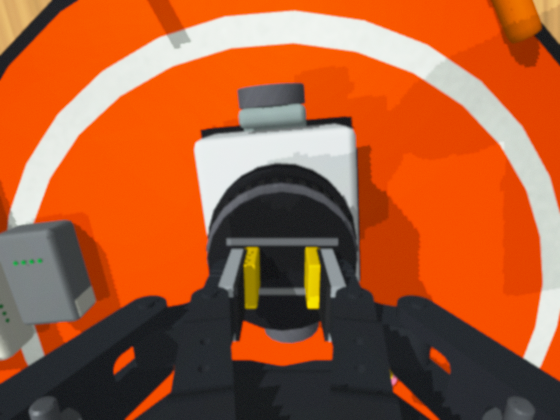

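```bash
python3 -m crank '[[[0,0,0.05],[0,0,0],20],[[0,0,0.03],[0,0,0],20]]'; python3 - <<'E'
import cv2
c=cv2.imread("pics/w12.png");cv2.imwrite("pics/w12z.png",cv2.resize(c[150:350,190:375],(740,600),interpolation=cv2.INTER_CUBIC))
E
```

```text
time: 14.52
ee_pos: [0.5279, -0.1477, 0.1402]
ee_rot: [[-0.171, -0.985, 0.001], [-0.985, 0.171, -0.0], [-0.0, -0.001, -1.0]]
ft_force: [0.1, 0.6, -0.8]
opening: 0.0301
```

View pics/w12z.png

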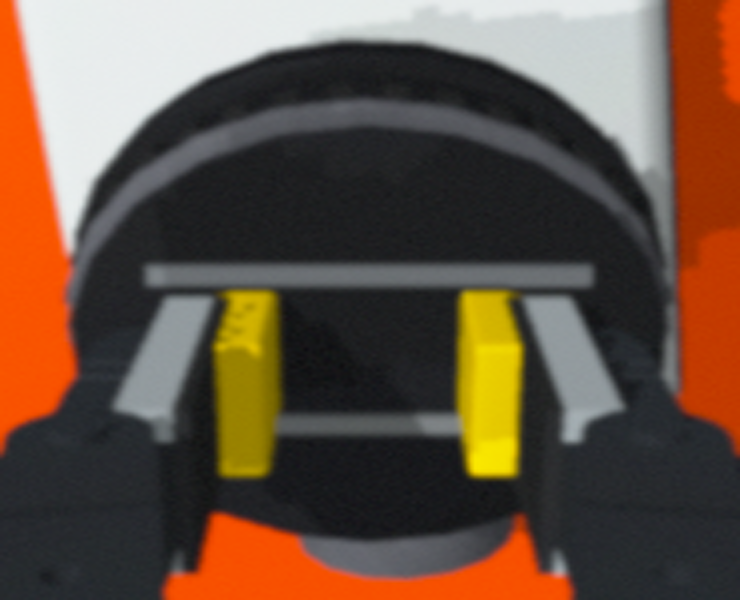

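```bash
python3 -m crank '[[[0,0,0.06],[0,0,0],20],[[0,0,0.04],[0,0,0],20]]'
```

```text
time: 14.78
ee_pos: [0.5277, -0.1476, 0.1387]
ee_rot: [[-0.171, -0.985, -0.0], [-0.985, 0.171, 0.0], [-0.0, 0.0, -1.0]]
ft_force: [-0.5, 0.5, -0.7]
opening: 0.0305
```

```bash
python3 -m crank '[[[0,0,0.07],[0,0,0],20],[[0,0,0.05],[0,0,0],20]]'
```

```text
time: 15.02
ee_pos: [0.5277, -0.1476, 0.1372]
ee_rot: [[-0.171, -0.985, -0.0], [-0.985, 0.171, 0.0], [-0.0, 0.0, -1.0]]
ft_force: [0.5, -0.0, 0.1]
opening: 0.0302
```

```bash
python3 -m crank '[[[0,0,0.06],[0,0,0],20],[[0,0,0.05],[0,0,0],20]]'
```

```text
time: 15.28
ee_pos: [0.5277, -0.1476, 0.1361]
ee_rot: [[-0.171, -0.985, -0.0], [-0.985, 0.171, 0.0], [-0.0, 0.0, -1.0]]
ft_force: [-0.2, 1.0, -0.3]
opening: 0.0303
```

```bash
python3 -m crank '[[[0,0,0.06],[0,0,0],20],[[0,0,0.05],[0,0,0],20]]'
```

```text
time: 15.52
ee_pos: [0.5277, -0.1476, 0.1349]
ee_rot: [[-0.171, -0.985, -0.0], [-0.985, 0.171, 0.0], [-0.0, 0.0, -1.0]]
ft_force: [0.1, 0.3, 0.3]
opening: 0.03
```

```bash
python3 -m crank '[[[0,0,0.06],[0,0,0],20],[[0,0,0.04],[0,0,0],20]]'
```

```text
time: 15.78
ee_pos: [0.5277, -0.1476, 0.1338]
ee_rot: [[-0.171, -0.985, -0.0], [-0.985, 0.171, 0.0], [-0.0, 0.0, -1.0]]
ft_force: [0.4, 0.3, 0.4]
opening: 0.0304
```

```bash
python3 -m crank '[[[0,0,0.06],[0,0,0],20],[[0,0,0.04],[0,0,0],20]]'; python3 - <<'E'
from h import *
im=vision.get_image('wrist')['pixels'][:,:,::-1]
cv2.imwrite("pics/w13z.png",cv2.resize(im[150:350,190:375],(740,600),interpolation=cv2.INTER_CUBIC))
i=vision.get_image('scene')['pixels'][:,:,::-1]
cv2.imwrite('pics/s13z.png',cv2.resize(i[120:250,170:300],(600,600),interpolation=cv2.INTER_CUBIC))
E
```

```text
time: 16.02
ee_pos: [0.5277, -0.1476, 0.1328]
ee_rot: [[-0.171, -0.985, -0.0], [-0.985, 0.171, 0.0], [-0.0, 0.0, -1.0]]
ft_force: [0.8, 1.8, 0.8]
opening: 0.0306
```

View pics/w13z.png

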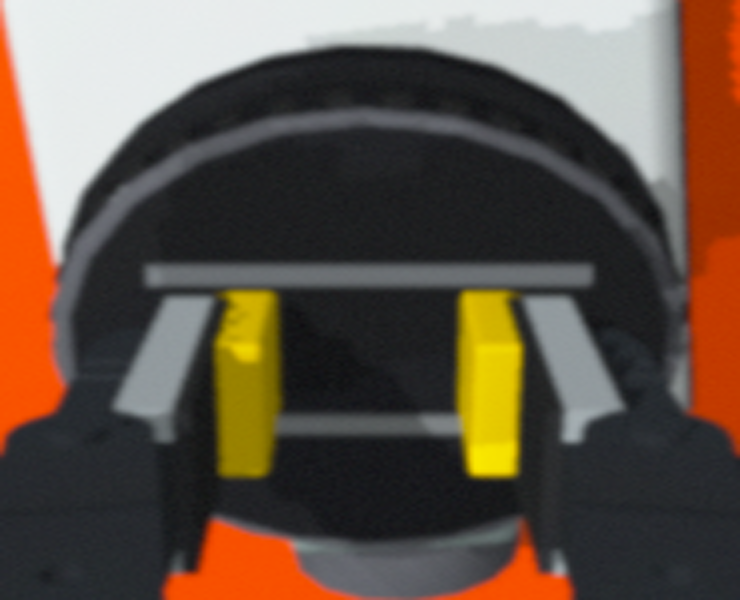

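View pics/s13z.png

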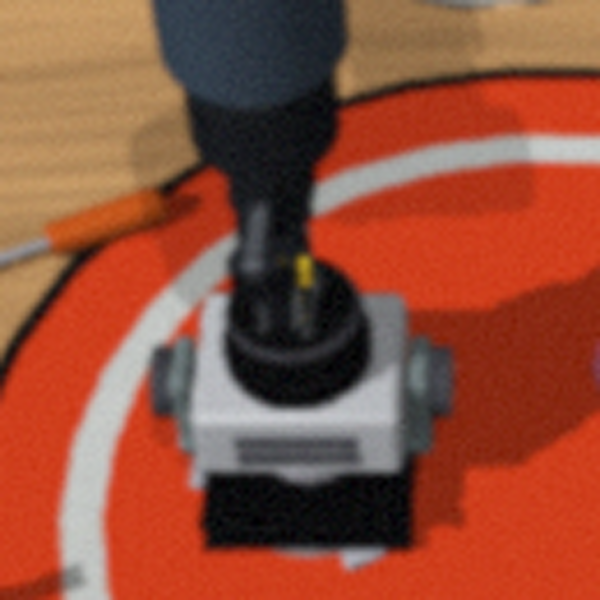

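```bash
python3 -m crank '[[[0,0,0.06],[0,0,0],20],[[0,0,0.03],[0,0,0],20]]'
```

```text
time: 16.38
ee_pos: [0.5277, -0.1477, 0.1322]
ee_rot: [[-0.171, -0.985, 0.0], [-0.985, 0.171, 0.0], [-0.0, 0.0, -1.0]]
ft_force: [-0.0, 1.2, 2.0]
opening: 0.0305
```

```bash
python3 -m crank '[[[0,0,0.06],[0,0,0],20],[[0,0,0.03],[0,0,0],20]]'
```

```text
time: 16.62
ee_pos: [0.5277, -0.1477, 0.132]
ee_rot: [[-0.171, -0.985, 0.001], [-0.985, 0.171, -0.0], [-0.0, -0.001, -1.0]]
ft_force: [-1.5, 1.7, 2.9]
opening: 0.0305
```

```bash
python3 -m crank '[[[0,0,0.05],[0,0,0],20],[[0,0,0.02],[0,0,0],20]]'
```

```text
time: 16.88
ee_pos: [0.5278, -0.1477, 0.1319]
ee_rot: [[-0.171, -0.985, 0.001], [-0.985, 0.171, -0.0], [-0.0, -0.001, -1.0]]
ft_force: [-2.9, 1.4, 4.7]
opening: 0.0303
```

```bash
python3 -m crank '[[[-0.02,0.04,0.04],[0,0,0],20],[[0,0,0.03],[0,0,0],20]]'
```

```text
time: 17.12
ee_pos: [0.5278, -0.1477, 0.1317]
ee_rot: [[-0.171, -0.985, 0.002], [-0.985, 0.171, -0.001], [0.0, -0.002, -1.0]]
ft_force: [-2.4, 1.9, 5.9]
opening: 0.0303
```

```bash
python3 -c "
from h import *
print(manip.read_state()['wrist_torque'])
im=vision.get_image('wrist')['pixels'][:,:,::-1]
cv2.imwrite('pics/w14z.png',cv2.resize(im[150:350,190:375],(740,600),interpolation=cv2.INTER_CUBIC))
print(manip.read_state()['ft_force'])"
```

```text
[ 0.72483714  0.8264004  -0.0391654 ]
[-1.03033675  1.64601163  5.84442288]
```

View pics/w14z.png

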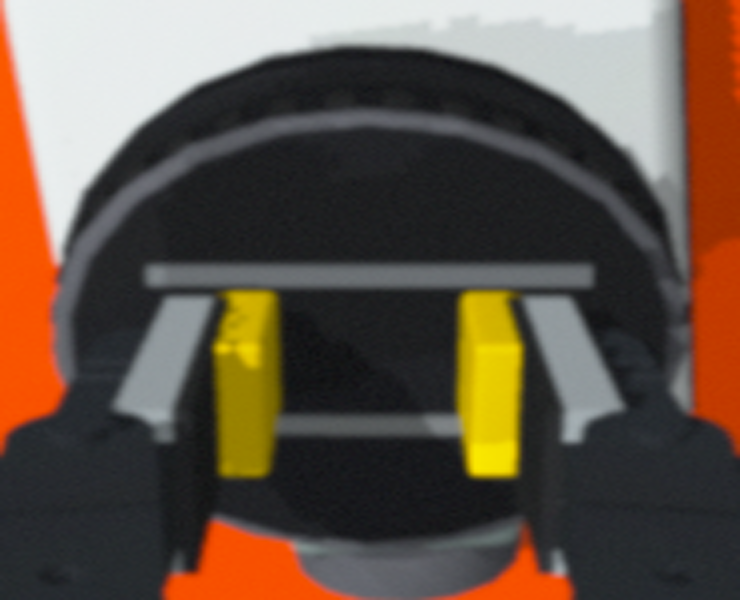

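```bash
python3 -m crank '[[[0,0,0.05],[0,0,0],20],[[0,0,0.04],[0,0,0],20]]'
```

```text
time: 17.42
ee_pos: [0.5279, -0.1477, 0.1315]
ee_rot: [[-0.17, -0.985, 0.003], [-0.985, 0.17, -0.001], [0.001, -0.003, -1.0]]
ft_force: [-2.3, 2.0, 6.8]
opening: 0.0302
```

```bash
python3 -m crank '[[[0,0,0.04],[0,0,0],45],[[0,0,0.01],[0,0,0],55],[[0,0,0],[0,0,0],62],[[0,0,0],[0,0,0],70]]';python3 - <<'E'
from h import *
im=vision.get_image('wrist')['pixels'][:,:,::-1]
cv2.imwrite("pics/w15z.png",cv2.resize(im[150:350,190:375],(740,600),interpolation=cv2.INTER_CUBIC))
E
```

```text
time: 17.92
ee_pos: [0.5274, -0.1478, 0.1291]
ee_rot: [[-0.171, -0.985, 0.001], [-0.985, 0.171, -0.001], [0.001, -0.001, -1.0]]
ft_force: [-0.6, 0.4, 0.2]
opening: 0.0599
```

View pics/w15z.png

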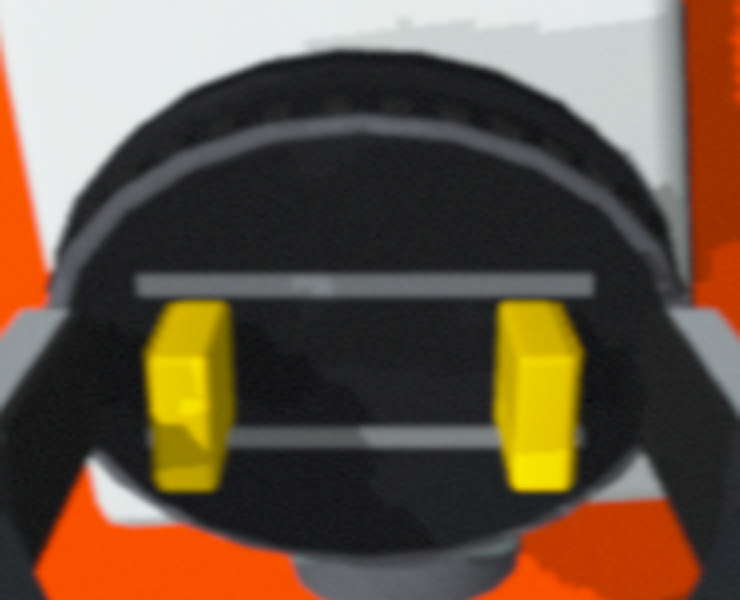

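```bash
python3 -m crank '[[[0,0,-0.2],[0,0,0],100],[[0,0,-0.5],[0,0,0],100],[[0,0,-1.5],[0,0,0],100],[[0,0,-3],[0,0,0],100],[[-1,0,-5],[0,0,0],100],[[-2.5,0,-4],[0,0,0],100],[[-3,0,-1],[0,0,0],100],[[0,0,0],[0,0,0],100]]';python3 - <<'E'
from h import *
im=vision.get_image('wrist')['pixels'][:,:,::-1]
cv2.imwrite("pics/w16.png",im)
i=vision.get_image('scene')['pixels'][:,:,::-1]
cv2.imwrite('pics/s16.png',i)
cv2.imwrite('pics/s16z.png',cv2.resize(i[140:260,180:310],(650,600),interpolation=cv2.INTER_CUBIC))
E
```

```text
time: 18.98
ee_pos: [0.5388, -0.0829, 0.2928]
ee_rot: [[-0.172, -0.985, 0.007], [-0.985, 0.172, -0.001], [-0.0, -0.007, -1.0]]
ft_force: [0.5, -0.5, -1.5]
opening: 0.0856
```

View pics/w16.png

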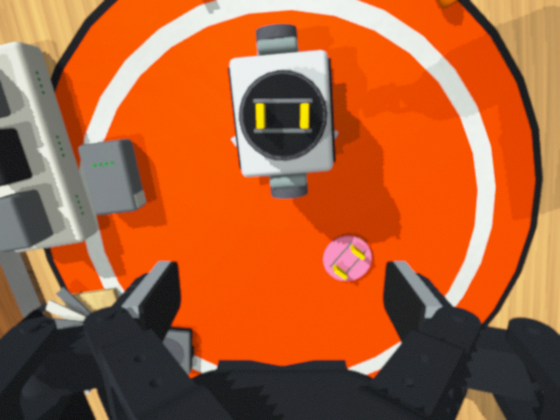

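View pics/s16z.png

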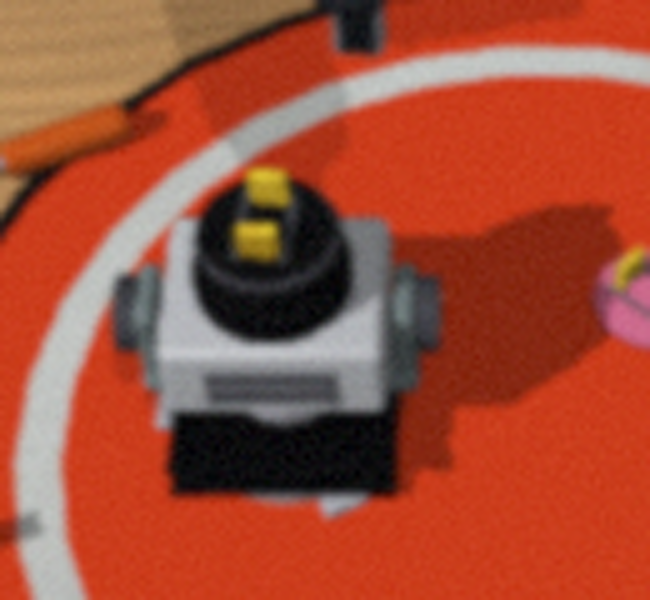

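View pics/s16.png

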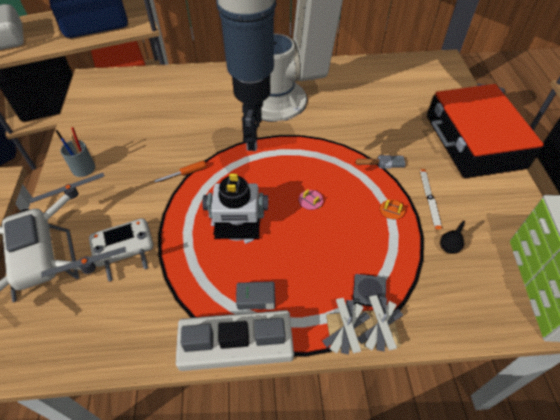

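```bash
python3 - <<'E'
from h import *
s=manip.read_state();im=vision.get_image("wrist");px=im["pixels"];e,R=wristpose(im,s)
cv2.imwrite("pics/w17z.png",cv2.resize(px[60:170,225:340,::-1],(690,660),interpolation=cv2.INTER_CUBIC))
hsv=cv2.cvtColor(px,cv2.COLOR_RGB2HSV)
m=cv2.inRange(hsv,(22,150,150),(35,255,255));m[:85]=0;m[145:]=0;m[:,:240]=0;m[:,325:]=0
n,l,st,ct=cv2.connectedComponentsWithStats(m)
P=[atz(im,ct[i],.1815,e,R) for i in range(1,n) if st[i,4]>50];print(st[1:])
print(P,np.linalg.norm(P[0]-P[1]),(P[0]+P[1])/2)
E
```

```text
[[255 105   9  26 226]
 [299 105   9  26 227]]
[array([ 0.54461194, -0.15047357,  0.1815    ]), array([ 0.50945888, -0.14427298,  0.1815    ])] 0.03569572448892475 [ 0.52703541 -0.14737328  0.1815    ]
```

View pics/w17z.png

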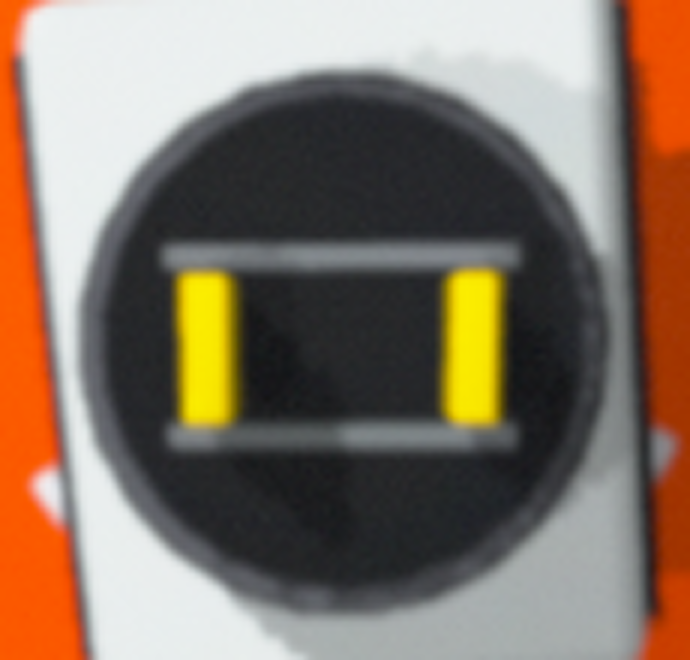

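The tab centres are 35.7 mm apart. I expect 36 mm if the cap is locked, 38 mm if the tabs are at rest and 32 mm if they are caught in the mouth. Both sides are equal, and the flange is even and concentric with the rim. I'm handing in.

```bash
python3 -c "
from rig import manip
print(manip.hand_in())"
```

```text
the job is handed in; nothing more can be done
None
```

The black lens cap is on the camera and reads as locked. I handed the job in at about 19 s of the 54 s allowed.

**What I did:** I found the black cap and the lens in the pictures, pinched the cap's tabs, carried it over and lowered it in small steps. I felt the mouth at an underside height of about 0.159 m. After about 9 mm more travel the flange was on the rim. I let the tabs spring out and backed the gripper away.

**Last checks:**
- **Force:** the highest upward reading was 6.8 N at the end of a move, against the 15 N limit. Forces were only read at the end of each move.
- **Locking:** the tab centres measured 35.7 mm apart. About 36 mm means locked and 32 mm would mean caught in the mouth. Both tabs stand evenly.
- **Seating:** the flange looks concentric and level on the rim, and the gripper touches nothing.
- **Bystanders:** the other things look unmoved in the last pictures.

**What disagreed:**
- **First pinch missed:** the fingers closed above the tabs. The real fingertips sit about 30 mm behind the reported tool point. The cap did not move, and I went lower and gripped it.
- **Lens position:** the top and wrist cameras differed by 2 to 3 mm on the lens position. I used the wrist camera's value.
- **Pinched opening:** the gripper read about 30 mm when the tabs were fully pinched, where 34 mm was expected. I did not explain this.

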